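# Turn over a loose-lidded tea tin on the drainer

## Task

The tea tin on the sloping drainer has been rinsed and its underside is still wet. Slide it gently along the drainer, off the sheet-metal half to the open-rail half where a finger can get beneath it, pinch its loose lid shut, lift it, turn it over and set it back on the drainer, lid down against the rails and resting on the lip, then let go. The lid must never gape, do not dent the thin tin by gripping hard or banging it down, and leave everything else on the ledge where it is.

Things in the scene. Friction and masses are not known exactly. Their poses are not given: they have to be found in the camera images.
- drainer: Fixed steel wire drainer, 340 mm long (y). Origin: centre of its footprint on the ledge; z up, y along its rails (+y end nearest the robot), x sideways from its high side to its low lip. Its slope falls towards +x at 45 degrees: up-slope is (-0.707, 0, 0.707), the outward normal (0.707, 0, 0.707). Nothing stands above the slope plane but the lip rail.
- lip (a point): Point on the drainer's slope plane (where things lie) at the lip, mid length: drainer x=+55, z=40 mm; u below counts up-slope from here. Rails 10 mm thick, full length: supports centred at u=15 and u=75, 5 mm under the plane; lip rail centred at u=-5, 12 mm above the plane. Axes as the drainer's. Where y<0 nothing lies under the plane above u=80: room for a finger.
- sheet (a point): Centre of the steel sheet, 1 mm under the slope plane, that closes the +y half of the drainer's slope, the one nearer the robot: 160 mm long (drainer y from +7 to +167), from u=20 to u=128 mm. No finger gets beneath a thing there. Axes as the drainer's.
- tin: Base of the plain aluminium tea tin: open box 120 (x) x 130 (y) x 47 mm (z), walls 3 mm, about 180 g; 50 mm tall with lid; a loose 85 x 70 x 30 mm, 80 g tea brick inside. Origin: centre of underside; z towards the lid. Starts lid up over the sheet, underside on the slope, x down-slope, +x side on the lip (origin at u=60). Dents above 60 N of finger force or 60 N against the drainer.
- lid: Loose aluminium lid, 130 (x) x 140 (y) mm outside, 80 g: plate 3 mm, skirt 18 mm deep, 3 mm thick, 2 mm of play round the tin; nothing holds it on. Origin: centre of the plate's underside, which rests on the tin's rim (tin z=47 mm when shut); axes as the tin's. Dents as the tin does; gaping means over 7 mm off the rim. When home lid down: lid x edge at u=0, its plate on the rails.
Not all that is in view belongs to the job. Leave any orange look-alike of the lid alone. What is shaped like the tin but purple is not meant.

How it is judged (in metres and radians):
On the way, in this order (a step that is already met when the one before it is completed fails the run):
1. the tin, still on the drainer, has been slid to the open half (y of tin in the frame of drainer below -0.01 m and z of tin in the frame of drainer below 0.1 m), for 0.2 s.
2. the tin is lifted with the fingers pressing both lid and base (contact force between the fingers and tin above 2 N and contact force between the fingers and lid above 2 N and contact force between tin and drainer below 0.01 N and z of tin in the frame of drainer above 0.1 m), for 0.2 s.
3. it is turned lid down (angle between tin's own z axis and vertical above 2.1 rad), for 0.2 s.
At the end, for the whole second after the job is handed in: The tin lies at rest on the drainer, lid down with the lid resting on it, along the slope (within about 8 degrees), its skirt at the lip (within about 12 mm), anywhere along the rails, square to them within 9 degrees, the lid shut to within 4 mm; the robot has let go (angle between tin's own z axis and vertical between 2.2 and 2.5 rad and x of tin in the frame of drainer between 0.034 and 0.058 m and z of tin in the frame of drainer between 0.108 and 0.132 m and y of tin in the frame of drainer between -0.18 and 0.18 m and angle between the y axis of tin and the y axis of drainer, either way round below 0.15 rad and z of lid in the frame of tin below 0.051 m and angle between the z axis of lid and the z axis of tin, either way round below 0.06 rad and contact force between lid and drainer above 0.3 N and linear speed of each of tin, lid below 0.02 m/s); the robot touches nothing.
It fails at once if the lid gapes (z of lid in the frame of tin above 0.054 m or angle between the z axis of lid and the z axis of tin, either way round above 0.12 rad).
It fails at once if a finger presses the tin or lid with more than 60 N (contact force between the fingers and tin above 60 N or contact force between the fingers and lid above 60 N).
It fails at once if the tin strikes the drainer hard (contact force between any of tin, lid and drainer above 60 N).
It fails at once if something else on the ledge is disturbed (distance of any of organiser, flask, jug, clip, spoon, mug, bowl from where it was at the start of the episode above 0.02 m).
It also fails if it takes over 64 s, if anything falls off the work surface, if the arm or the gripper's body presses on something with over 40 N, if the wrist force passes 120 N, or if a joint passes its speed limit or range.

## Robot

A 6-joint arm with a two-finger parallel gripper is mounted at the origin on the work surface. World frame = base frame: x ahead of the robot, y to its left, z up, the work surface at z = 0. Lengths are in m, angles in degrees, forces in N, time in s.
With the tool pointing down it reaches from about 0.3 to 0.75 m from the base axis. Payload 8.5 kg.
Tool frame: the origin (TCP) lies at the very end of the fingers, on their centre line; the grasp point (between the pads) lies 19 mm behind it (env.grip_depth is the z of the grasp point in the tool frame, in m); z points along the fingers, y is the direction in which the jaws open and shut (so a half turn about z gives the same grasp; the last joint's range is limited). The gripper opens to 85 mm and grips with 20 to 120 N. Pads are 22 mm wide; open, the fingers measure 114 mm over their backs; the gripper's body (76 mm by 85 mm) begins 54 mm behind the grasp point. The pads swing forward as they close: fully open they stand 13 mm farther back than shut.
Start: joints at [53.382, 21.807, 74.336, -0, 83.858, -12.336], TCP at [0.226, 0.501, 0.231] pointing down, gripper open.
Joint ranges: [-178.18, 178.18], [-50.72, 133.34], [12.68, 142.11], [-81.47, 261.47], [9.98, 163.14], [-165.26, 165.26]. Speed limits (degrees/s): [136.94, 136.94, 180, 180, 180, 180].

## Interface

Orientations are given as a 3x3 rotation matrix whose columns are the frame's x, y, z axes.
In Python, from rig import env gives the robot as it stands.
- The arm moves only by the tool apply_moves, never from a script. Its argument "plan" is a list of rows, each an object of numbers: "tx", "ty", "tz": the shift along the world's x, y, z in mm; "rx", "ry", "rz": the turn, a rotation vector about the world's x, y, z in rad; "jaw": the opening, from -1 (shut) to 1 (fully open). A call has 1 to 12 rows; each row is the pose to reach, as a shift and turn from the pose measured when the call began; what a row does not reach only later rows make up. A row lasts 1/10 s, in which the tool goes at most 50 mm and 8.59 degrees, less where a joint would pass 70% of its speed; a pose out of reach is approached as far as the arm can. A call with a gripper value outside its range is refused whole. The fingers move at their own pace and stop on an object; "grip_force" is the grip in N (left out, the last holds). Time passes only in rows, so rows that repeat a pose let the fingers close. It gives the time, the measured TCP pose, the force and the opening at its end, in the units of the state.
- env.observe(): the state, without advancing time (a new reading comes with each control period).
- env.get_image(name): name is "side" or "top" or "wrist"; returns a dict with "image" (384x512x3 uint8, red, green, blue), "intrinsics" (3x3 intrinsics, pixels), "world_from_camera" (4x4, takes a point from camera to world coordinates). Camera axes: x right, y up, looking along -z (the intrinsics and any distortion apply to the point x, -y, -z); pixel columns grow to the right and rows downward; lengths in m; the calibration is good to about 2 mm. A picture is of the moment at which its call begins. There is no depth.
- env.close_job(): hands the job in, once; it reports no verdict.
The state is a dict: "time_s": time; "q": joint angles; "qvel": joint speeds; "joint_efforts": joint torques, N m; "position": TCP position; "tool_rot": TCP orientation; "ft_force": force on the tool from outside, world axes, zero at the start; "wrist_torque": the same for the moment, N m; "grip_width": finger opening in m.
Only numpy, scipy, OpenCV 4.12 (cv2) and the standard library are available. Lean on these libraries where they do the work, as an engineer would, in place of code of your own. Each camera call takes 0.05 s, during which the arm holds its last target.

## Working session

There is one attempt and no reset: what is moved stays moved. The work goes in short steps, Python scripts to look and compute and a tool call to move; the robot and the scene stay as the last step left them, time stands still between calls to the robot, and variables do not carry over. Pictures are saved under pics/ and viewed, and the job is handed in when it is done.

Besides the shell and the picture viewer there is one more tool, called after "Request:" as name([rows], argument=value, ...), one row to a line, values as JSON. apply_moves: Moves the arm, as the interface text tells. Its arguments: {"type":"object","properties":{"plan":{"type":"array","items":{"type":"object","properties":{"tx":{"type":"number"},"ty":{"type":"number"},"tz":{"type":"number"},"rx":{"type":"number"},"ry":{"type":"number"},"rz":{"type":"number"},"jaw":{"type":"number"}}}},"grip_force":{"type":"number"}},"required":["plan"]}

```bash
ls; mkdir -p pics
python3 - <<'E'
from rig import env
import cv2
s=env.observe()
for k,v in s.items(): print(k,v)
print(env.grip_depth)
for n in ["side","top","wrist"]:
    d=env.get_image(n); cv2.imwrite(f"pics/a_{n}.png",d["image"][:,:,::-1]); print(n,d["intrinsics"].tolist(),d["world_from_camera"].round(4).tolist(), [k for k in d])
E
```

```text
pics
time_s 0.0
q [ 5.33825664e+01  2.18411793e+01  7.43851669e+01  1.49032792e-03
  8.38569296e+01 -1.23353301e+01]
qvel [ 0.03741148 -0.05127094  0.04729782 -0.03121416 -0.07569439  0.11530721]
joint_efforts [ 8.62202546e-05 -4.48457694e+01 -2.31281161e+01 -1.87304554e-04
  4.72777057e-03  6.12216155e-06]
position [0.22599209 0.50110901 0.23070757]
tool_rot [[-9.11530468e-01  4.11231586e-01 -8.87688017e-04]
 [ 4.11232407e-01  9.11529803e-01 -1.15115533e-03]
 [ 3.35762651e-04 -1.41435924e-03 -9.99998943e-01]]
ft_force [-0.02462178 -1.21439926 -0.2630543 ]
wrist_torque [-0.06044104  0.01800036  0.04255073]
grip_width 0.08552443874457341
-0.0187
side [[374.70306617613824, 0.0, 256.2628290889058], [0.0, 374.70306617613824, 190.47214416563577], [0.0, 0.0, 1.0]] [[0.9501, 0.2325, -0.2078, 0.305], [-0.3118, 0.7028, -0.6394, -0.605], [-0.0027, 0.6723, 0.7402, 0.7199], [0.0, 0.0, 0.0, 1.0]] ['image', 'intrinsics', 'world_from_camera']
top [[471.29271454384445, 0.0, 254.85180427500907], [0.0, 471.29271454384445, 202.7281704824251], [0.0, 0.0, 1.0]] [[-0.0103, 0.9889, -0.1481, 0.3224], [-0.9995, -0.0056, 0.0324, -0.0552], [0.0312, 0.1484, 0.9884, 1.1818], [0.0, 0.0, 0.0, 1.0]] ['image', 'intrinsics', 'world_from_camera']
wrist [[315.145420411796, 0.0, 252.10806177943195], [0.0, 315.145420411796, 186.58456567150043], [0.0, 0.0, 1.0]] [[0.4111, -0.8711, -0.2686, 0.1566], [0.9116, 0.3921, 0.1235, 0.5324], [-0.0023, -0.2956, 0.9553, 0.3723], [0.0, 0.0, 0.0, 1.0]] ['image', 'intrinsics', 'world_from_camera']
```

View pics/a_side.png

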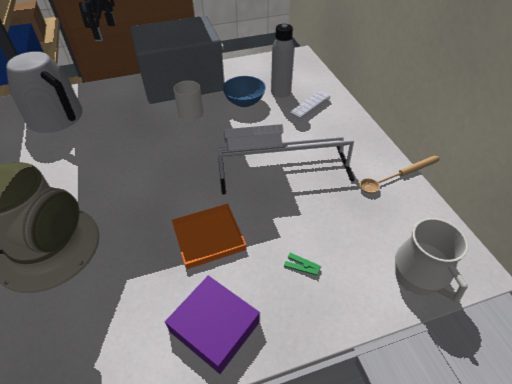

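View pics/a_top.png

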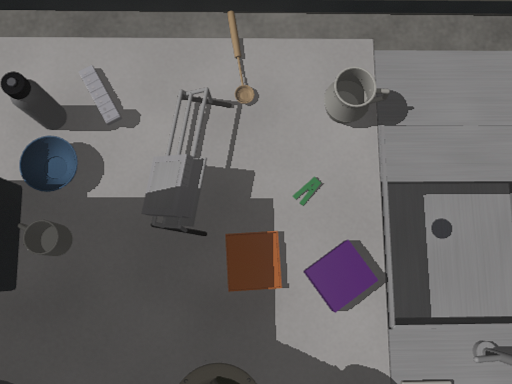

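View pics/a_wrist.png

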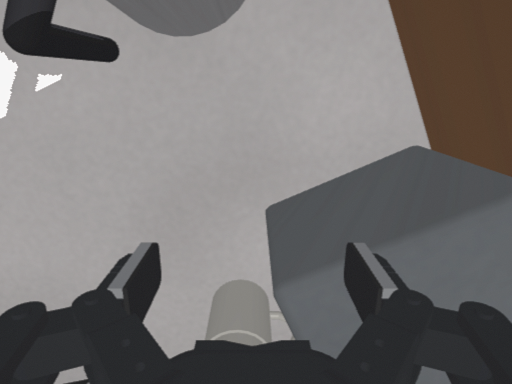

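Run:
```python
import cv2
a=cv2.imread("pics/a_top.png")[70:250,120:270]; cv2.imwrite("pics/b_top.png",cv2.resize(a,None,fx=3.3,fy=3.3,interpolation=cv2.INTER_CUBIC))
a=cv2.imread("pics/a_side.png")[100:220,190:380]; cv2.imwrite("pics/b_side.png",cv2.resize(a,None,fx=4,fy=4,interpolation=cv2.INTER_CUBIC))
```

```text
(no output)
```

View pics/b_top.png

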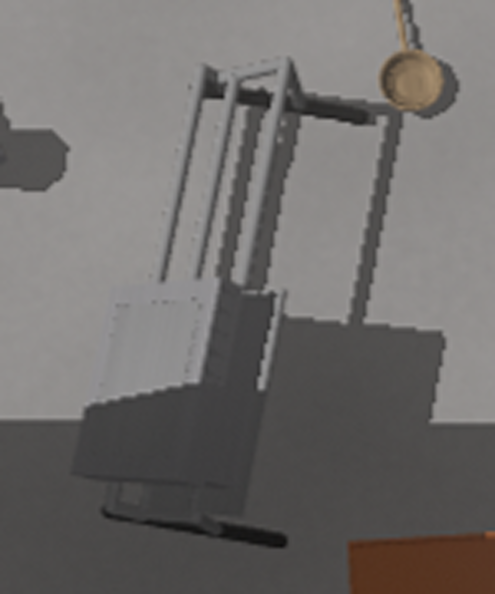

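View pics/b_side.png

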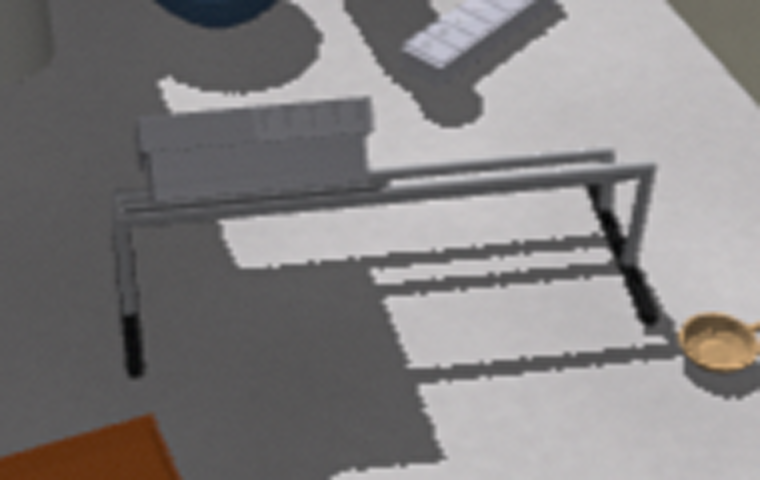

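```bash
cat > h.py <<'E'
import numpy as np, cv2
from rig import env
from scipy.optimize import least_squares
def proj(K,T,P):
    P=np.atleast_2d(P); c=(P-T[:3,3])@T[:3,:3]
    c=c*[1,-1,-1]; p=c@np.array(K).T; return p[:,:2]/p[:,2:]
def un(u,n,y): # mm -> drainer m
    s=np.sqrt(.5); return np.array([55-u*s+n*s,y,40+u*s+n*s])/1000
def Tdr(x,y,yaw):
    T=np.eye(4); c,s=np.cos(yaw),np.sin(yaw); T[:2,:2]=[[c,-s],[s,c]]; T[:2,3]=x,y; return T
def ap(T,P): return np.atleast_2d(P)@T[:3,:3].T+T[:3,3]
E
python3 - <<'E'
from h import *
C={n:env.get_image(n) for n in("top","side")}
obs=[("top",(182.1,91.5),un(-5,12,-165)),("top",(207.3,89),un(75,-5,-165)),("top",(190.6,95),un(15,-5,-165)),
("side",(353,143),un(75,-5,-165)),("side",(220,153.5),un(75,-5,165)),("top",(120+(103)/3.3,70+510/3.3),un(-5,12,165))]
def f(p):
    T=Tdr(*p); return np.concatenate([proj(C[c]["intrinsics"],C[c]["world_from_camera"],ap(T,P))[0]-np.array(o) for c,o,P in obs])
best=min((least_squares(f,[.5,.1,a]) for a in(1.6,-1.6,3,0)),key=lambda r:r.cost)
print(best.x,np.degrees(best.x[2]),best.cost); print(best.fun.reshape(-1,2).round(2))
T=Tdr(*best.x); np.save("T0.npy",T)
# model lines
L=[(un(u,n,-170),un(u,n,170)) for u,n in((-5,12),(15,-5),(75,-5))]+[(un(20,-1,7),un(128,-1,7)),(un(128,-1,7),un(128,-1,167)),(un(128,-1,167),un(20,-1,167))]
def box(y0):
    r=[]
    def rect(cu,a,b,n): 
        q=[(un(cu+su*a,n,y0+sy*b)) for su,sy in((-1,-1),(-1,1),(1,1),(1,-1))]; return [(q[i],q[(i+1)%4]) for i in range(4)]
    return rect(60,65,70,50)+rect(60,65,70,32)+rect(60,60,65,0)
for y0 in (87,):
  for c,(x,y,w,h,s) in dict(top=(120,70,150,180,3.3),side=(190,100,190,120,4)).items():
    im=cv2.resize(C[c]["image"][y:y+h,x:x+w,::-1],None,fx=s,fy=s,interpolation=cv2.INTER_CUBIC)
    for k,(a,b) in enumerate(L+box(y0)):
        pq=(proj(C[c]["intrinsics"],C[c]["world_from_camera"],ap(T,[a,b]))-[x,y]+.5)*s
        cv2.line(im,*[tuple(int(v) for v in p) for p in pq],((0,0,255) if k<6 else (0,255,0)),1)
    cv2.imwrite(f"pics/c_{c}.png",im)
E
```

```text
[0.59938327 0.05595014 1.37406809] 78.72830241348582 19.41468367735212
[[-0.65  1.01]
 [-0.3   1.87]
 [ 0.98 -0.84]
 [-3.57 -0.37]
 [ 0.92 -0.22]
 [ 1.65 -3.95]]
```

View pics/c_top.png

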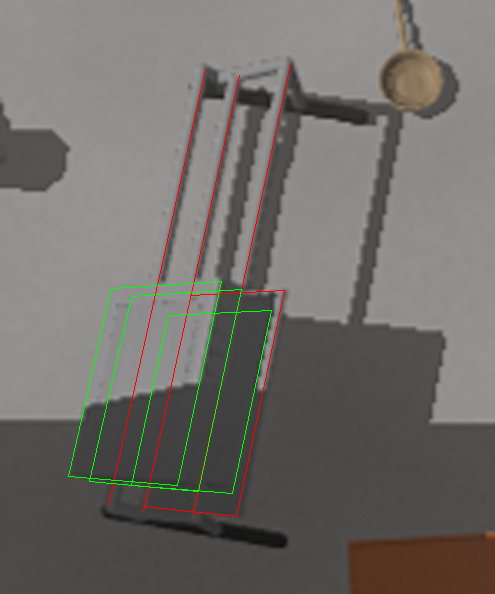

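View pics/c_side.png

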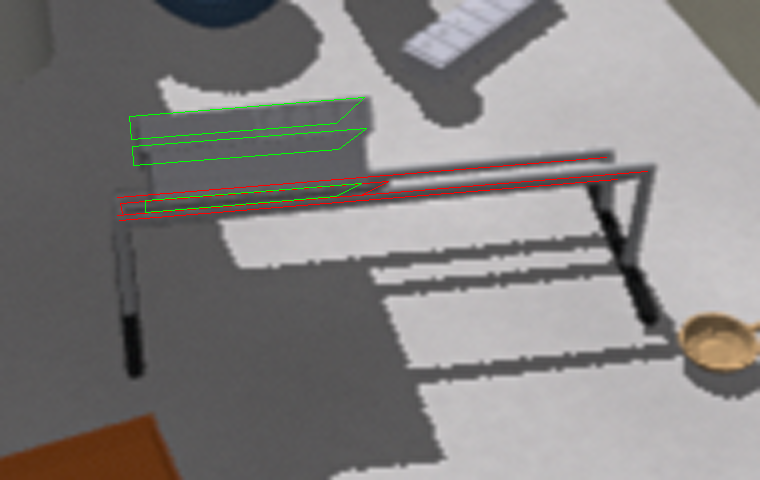

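```bash
cat > fit.py <<'E'
from h import *
C={n:env.get_image(n) for n in("top","side")}
t=lambda a,b:("top",(120+a/3.3-.5,70+b/3.3-.5)); s=lambda a,b:("side",(190+a/4-.5,100+b/4-.5))
E170=170
obs=[t(204,67)+(un(-5,12,-E170),),t(289,60)+(un(75,-5,-E170),),t(234,78)+(un(15,-5,-E170),),
s(655,168)+(un(75,-5,-E170),),s(117,213)+(un(75,-5,E170),),t(104,512)+(un(-5,12,E170),), s(612,153)+(un(-5,12,-E170),)]
lid=[t(111,289)+((-5,-70),),t(221,281)+((125,-70),),t(72,475)+((-5,70),),s(372,97)+((125,-70),),s(137,118)+((125,70),)]
ln=[t(160,283)+(-5,12),t(245,283)+(75,-5)]
def pj(c,P): return proj(C[c]["intrinsics"],C[c]["world_from_camera"],P)
def f(p):
    T=Tdr(*p[:3]); r=[pj(c,ap(T,P))[0]-np.array(o) for c,o,P in obs]
    r+=[pj(c,ap(T,un(q[0],50,p[3]*1000+q[1])))[0]-np.array(o) for c,o,q in lid]
    e=[]
    for c,o,u,n in ln:
        a,b=pj(c,ap(T,[un(u,n,-170),un(u,n,170)])); d=(b-a)/np.linalg.norm(b-a); w=np.array(o)-a; e.append(w[0]*d[1]-w[1]*d[0])
    return np.concatenate(r+[np.array(e)])
E
python3 - <<'E'
from fit import *
b=least_squares(f,[.6,.056,1.374,.087],loss="soft_l1")
print(b.x,np.degrees(b.x[2]),b.cost); print(b.fun[:-2].reshape(-1,2).round(2),b.fun[-2:]); np.save("fit.npy",b.x)
E
```

```text
[0.60075881 0.05599014 1.38387366 0.0859595 ] 79.29012004437686 8.20522510597062
[[-0.17  0.45]
 [-0.35  0.59]
 [ 0.88 -1.34]
 [-1.64  0.44]
 [ 0.74  1.01]
 [ 2.01 -2.21]
 [-1.24  0.53]
 [ 0.19 -0.61]
 [ 0.27 -0.96]
 [-0.36 -0.08]
 [-1.01  0.12]
 [-0.77 -0.22]] [0.65127382 0.67446118]
```

Request:
apply_moves([
  {"tx":10,"ty":-20,"tz":45,"jaw":-1},
  {"tx":25,"ty":-50,"tz":60,"rz":0.05,"jaw":-1},
  {"tx":45,"ty":-88,"tz":60,"rz":0.1,"jaw":-1},
  {"tx":65,"ty":-126,"tz":60,"rz":0.15,"jaw":-1},
  {"tx":87,"ty":-170,"tz":60,"rz":0.2,"jaw":-1},
  {"tx":110,"ty":-214,"tz":50,"rz":0.237,"jaw":-1},
  {"tx":130,"ty":-254,"tz":40,"rz":0.237,"jaw":-1},
  {"tx":150,"ty":-294,"tz":20,"rz":0.237,"jaw":-1},
  {"tx":170,"ty":-332,"tz":0,"rz":0.237,"jaw":-1},
  {"tx":185,"ty":-360,"tz":0,"rz":0.237,"jaw":-1},
  {"tx":193,"ty":-376,"tz":-10,"rz":0.237,"jaw":-1},
  {"tx":193,"ty":-376,"tz":-30,"rz":0.237,"jaw":-1},
], grip_force=20)

```text
validation failed for argument at $.pl...
```

```bash
cat > st.py <<'E'
from h import *
import json
def log():
    s=env.observe(); open("log.jsonl","a").write(json.dumps({k:np.asarray(s[k]).tolist() for k in("q","position","tool_rot")})+"\n"); 
    print("t",round(s["time_s"],2),"q",np.round(s["q"],1),"p",np.round(s["position"],4),"f",np.round(s["ft_force"],1),"w",round(s["grip_width"],4))
    x=np.load("fit.npy"); T=Tdr(*x[:3]); p=(np.array(s["position"])-T[:3,3])@T[:3,:3]; R=T[:3,:3].T@np.array(s["tool_rot"])
    print("drainer p mm",(p*1000).round(1),"u",round(((.055-p[0])+(p[2]-.04))/2**.5*1000,1),"n",round(((p[0]-.055)+(p[2]-.04))/2**.5*1000,1)); print("R_dr",R.round(3).tolist())
    return s
def snap(name,cam,crop=None,f=1):
    im=env.get_image(cam)["image"][:,:,::-1]
    if crop: x,y,w,h=crop; im=im[y:y+h,x:x+w]
    cv2.imwrite("pics/"+name,cv2.resize(im,None,fx=f,fy=f,interpolation=cv2.INTER_CUBIC))
if __name__=="__main__": log()
E
python3 st.py; python3 -c "
from st import *
print([a for a in dir(env) if a[0]!='_'])
snap('d_top.png','top',(100,60,200,200),3);snap('d_side.png','side',(130,60,270,180),2.9)"
```

```text
t 0.35 q [ 53.4  21.8  74.3   0.   83.9 -12.3] p [0.2261 0.5013 0.2312] f [-0.8 -0.2 -0.5] w 0.0852
drainer p mm [367.9 450.9 231.2] u -86.1 n 356.5
R_dr [[0.235, 0.972, -0.0], [0.972, -0.235, 0.0], [0.0, -0.0, -1.0]]
['MotionError', 'close_job', 'get_image', 'grip_depth', 'observe']
```

View pics/d_top.png

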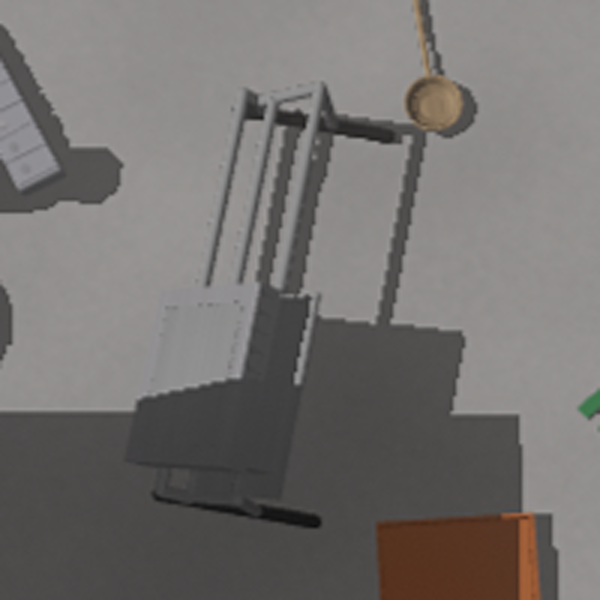

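View pics/d_side.png

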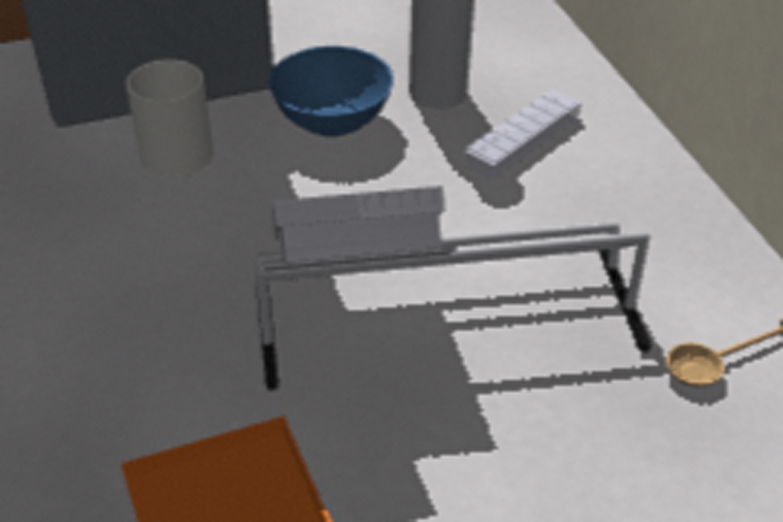

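Request:
apply_moves([
  {"tx":10,"ty":-20,"tz":45,"rx":0,"ry":0,"rz":0,"jaw":-1},
  {"tx":25,"ty":-50,"tz":60,"rx":0,"ry":0,"rz":0.05,"jaw":-1},
], grip_force=20)

```text
time_s: 0.65
position: [0.2514, 0.452, 0.2942]
tool_rot: [[-0.932, 0.362, 0.003], [0.362, 0.932, 0.003], [-0.001, 0.004, -1.0]]
ft_force: [0.6, -0.9, -0.3]
grip_width: 0.0594
```

Request:
apply_moves([
  {"tx":20,"ty":-40,"tz":0,"rx":0,"ry":0,"rz":0.06,"jaw":-1},
  {"tx":40,"ty":-80,"tz":0,"rx":0,"ry":0,"rz":0.12,"jaw":-1},
  {"tx":60,"ty":-120,"tz":0,"rx":0,"ry":0,"rz":0.187,"jaw":-1},
  {"tx":80,"ty":-160,"tz":0,"rx":0,"ry":0,"rz":0.187,"jaw":-1},
  {"tx":100,"ty":-200,"tz":-10,"rx":0,"ry":0,"rz":0.187,"jaw":-1},
  {"tx":120,"ty":-240,"tz":-20,"rx":0,"ry":0,"rz":0.187,"jaw":-1},
  {"tx":140,"ty":-280,"tz":-40,"rx":0,"ry":0,"rz":0.187,"jaw":-1},
  {"tx":160,"ty":-315,"tz":-60,"rx":0,"ry":0,"rz":0.187,"jaw":-1},
  {"tx":167,"ty":-327,"tz":-80,"rx":0,"ry":0,"rz":0.187,"jaw":-1},
  {"tx":167,"ty":-327,"tz":-100,"rx":0,"ry":0,"rz":0.187,"jaw":-1},
  {"tx":167,"ty":-327,"tz":-130,"rx":0,"ry":0,"rz":0.187,"jaw":-1},
  {"tx":167,"ty":-327,"tz":-150,"rx":0,"ry":0,"rz":0.187,"jaw":-1},
])

```text
time_s: 1.85
position: [0.418, 0.1248, 0.1427]
tool_rot: [[-0.983, 0.183, 0.001], [0.183, 0.983, 0.004], [-0.0, 0.004, -1.0]]
ft_force: [1.0, 0.2, -0.2]
grip_width: 0.0002
```

```bash
python3 st.py; python3 -c "
from st import *
snap('e_top.png','top',(100,60,200,200),3);snap('e_side.png','side',(130,60,270,180),2.9)"
```

```text
t 1.85 q [  0.9  16.1  99.8   0.2  64.  -78.7] p [0.418  0.1248 0.1427] f [ 1.   0.2 -0.2] w 0.0002
drainer p mm [ 33.6 192.4 142.7] u 87.8 n 57.5
R_dr [[-0.002, 1.0, 0.004], [1.0, 0.002, -0.0], [-0.0, 0.004, -1.0]]
```

View pics/e_top.png

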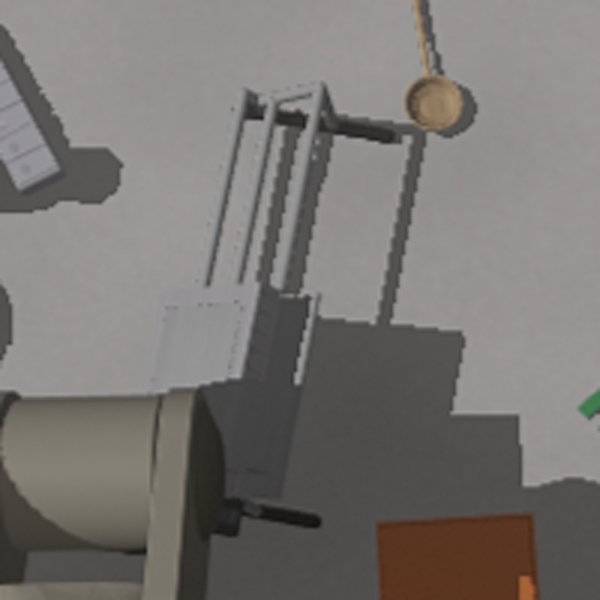

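View pics/e_side.png

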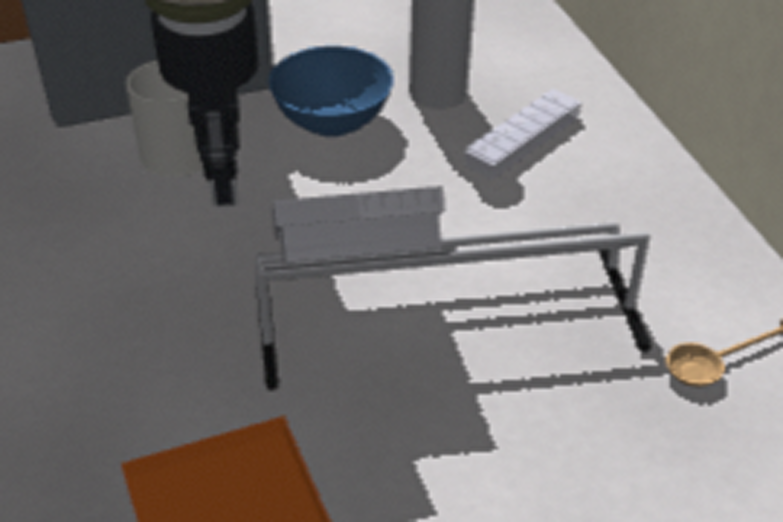

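Request:
apply_moves([
  {"tx":0,"ty":0,"tz":-20,"rx":0,"ry":0,"rz":0,"jaw":-1},
  {"tx":0,"ty":0,"tz":-40,"rx":0,"ry":0,"rz":0,"jaw":-1},
  {"tx":0,"ty":0,"tz":-55,"rx":0,"ry":0,"rz":0,"jaw":-1},
  {"tx":5.9,"ty":-1.1,"tz":-56,"rx":0,"ry":0,"rz":0,"jaw":-1},
  {"tx":11.8,"ty":-2.2,"tz":-56,"rx":0,"ry":0,"rz":0,"jaw":-1},
  {"tx":16,"ty":-3,"tz":-56,"rx":0,"ry":0,"rz":0,"jaw":-1},
  {"tx":19,"ty":-3.6,"tz":-56,"rx":0,"ry":0,"rz":0,"jaw":-1},
  {"tx":22,"ty":-4.2,"tz":-56,"rx":0,"ry":0,"rz":0,"jaw":-1},
  {"tx":25,"ty":-4.7,"tz":-56,"rx":0,"ry":0,"rz":0,"jaw":-1},
  {"tx":28,"ty":-5.3,"tz":-56,"rx":0,"ry":0,"rz":0,"jaw":-1},
  {"tx":31,"ty":-5.9,"tz":-56,"rx":0,"ry":0,"rz":0,"jaw":-1},
  {"tx":34,"ty":-6.4,"tz":-56,"rx":0,"ry":0,"rz":0,"jaw":-1},
])

```text
time_s: 3.15
position: [0.4509, 0.1185, 0.0863]
tool_rot: [[-0.983, 0.183, -0.004], [0.183, 0.983, 0.004], [0.004, 0.003, -1.0]]
ft_force: [-3.6, 0.5, 1.3]
grip_width: 0.0
```

```bash
python3 st.py
```

```text
t 3.15 q [  0.   23.6  99.6   0.3  57.  -79.6] p [0.4509 0.1185 0.0863] f [-3.6  0.5  1.3] w 0.0
drainer p mm [ 33.5 158.8  86.3] u 47.9 n 17.5
R_dr [[-0.003, 1.0, 0.003], [1.0, 0.003, 0.004], [0.004, 0.003, -1.0]]
```

Request:
apply_moves([
  {"tx":5,"ty":-0.9,"tz":0,"rx":0,"ry":0,"rz":0,"jaw":-1},
  {"tx":10,"ty":-1.9,"tz":0,"rx":0,"ry":0,"rz":0,"jaw":-1},
  {"tx":16,"ty":-3,"tz":0,"rx":0,"ry":0,"rz":0,"jaw":-1},
  {"tx":22,"ty":-4.2,"tz":0,"rx":0,"ry":0,"rz":0,"jaw":-1},
  {"tx":28,"ty":-5.3,"tz":0,"rx":0,"ry":0,"rz":0,"jaw":-1},
  {"tx":34,"ty":-6.4,"tz":0,"rx":0,"ry":0,"rz":0,"jaw":-1},
  {"tx":40,"ty":-7.6,"tz":0,"rx":0,"ry":0,"rz":0,"jaw":-1},
  {"tx":46,"ty":-8.7,"tz":0,"rx":0,"ry":0,"rz":0,"jaw":-1},
  {"tx":52,"ty":-9.8,"tz":0,"rx":0,"ry":0,"rz":0,"jaw":-1},
  {"tx":58,"ty":-11,"tz":0,"rx":0,"ry":0,"rz":0,"jaw":-1},
  {"tx":64,"ty":-12.1,"tz":0,"rx":0,"ry":0,"rz":0,"jaw":-1},
  {"tx":70,"ty":-13.2,"tz":0,"rx":0,"ry":0,"rz":0,"jaw":-1},
])

```text
time_s: 4.35
position: [0.5215, 0.1052, 0.0863]
tool_rot: [[-0.983, 0.183, -0.004], [0.183, 0.983, 0.004], [0.004, 0.003, -1.0]]
ft_force: [-2.9, 1.5, 0.8]
grip_width: -0.0001
```

```bash
python3 st.py; python3 -c "
from st import *
snap('f_top.png','top',(100,60,200,200),3);snap('f_side.png','side',(130,60,270,180),2.9)"
```

```text
t 4.35 q [ -1.5  28.9  89.4   0.2  62.  -81. ] p [0.5215 0.1052 0.0863] f [-2.9  1.5  0.8] w -0.0001
drainer p mm [33.6 87.1 86.3] u 47.9 n 17.6
R_dr [[-0.003, 1.0, 0.003], [1.0, 0.003, 0.004], [0.004, 0.003, -1.0]]
```

View pics/f_top.png

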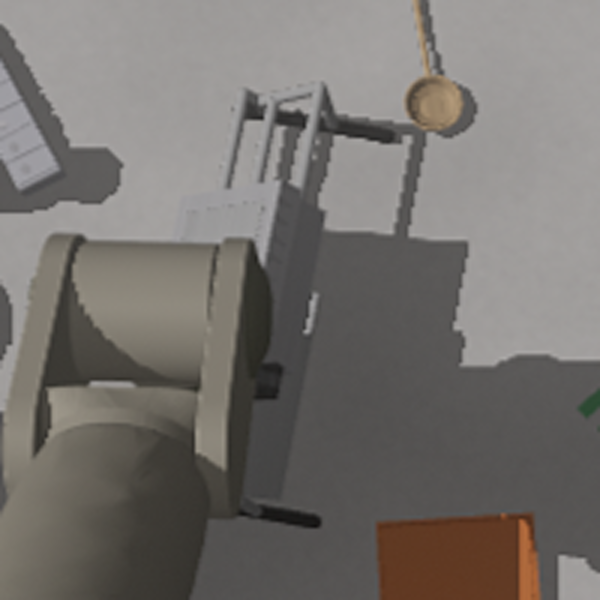

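View pics/f_side.png

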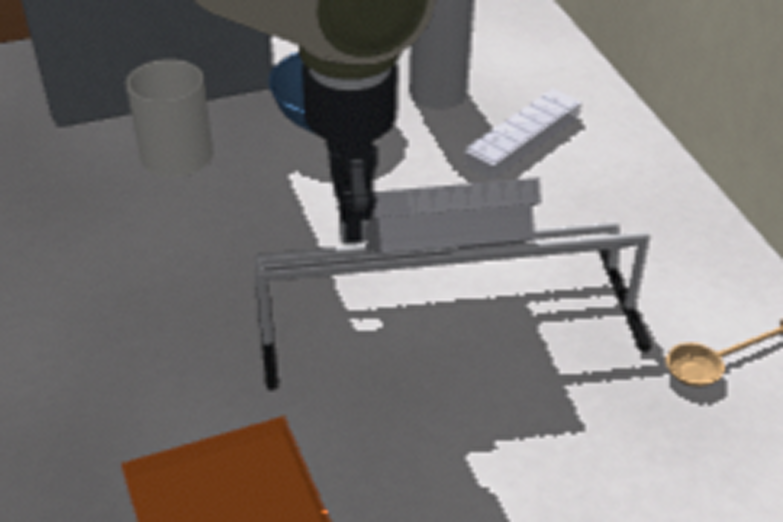

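Request:
apply_moves([
  {"tx":6,"ty":-1.1,"tz":0,"rx":0,"ry":0,"rz":0,"jaw":-1},
  {"tx":13,"ty":-2.5,"tz":0,"rx":0,"ry":0,"rz":0,"jaw":-1},
  {"tx":20,"ty":-3.8,"tz":0,"rx":0,"ry":0,"rz":0,"jaw":-1},
  {"tx":27,"ty":-5.1,"tz":0,"rx":0,"ry":0,"rz":0,"jaw":-1},
  {"tx":34,"ty":-6.4,"tz":0,"rx":0,"ry":0,"rz":0,"jaw":-1},
  {"tx":41,"ty":-7.8,"tz":0,"rx":0,"ry":0,"rz":0,"jaw":-1},
  {"tx":48,"ty":-9.1,"tz":0,"rx":0,"ry":0,"rz":0,"jaw":-1},
  {"tx":55,"ty":-10.4,"tz":0,"rx":0,"ry":0,"rz":0,"jaw":-1},
  {"tx":62,"ty":-11.7,"tz":0,"rx":0,"ry":0,"rz":0,"jaw":-1},
  {"tx":69,"ty":-13,"tz":0,"rx":0,"ry":0,"rz":0,"jaw":-1},
  {"tx":75,"ty":-14.2,"tz":0,"rx":0,"ry":0,"rz":0,"jaw":-1},
  {"tx":79,"ty":-14.9,"tz":0,"rx":0,"ry":0,"rz":0,"jaw":-1},
])

```text
time_s: 5.65
position: [0.6017, 0.09, 0.0863]
tool_rot: [[-0.983, 0.183, -0.002], [0.183, 0.983, 0.003], [0.003, 0.003, -1.0]]
ft_force: [-3.4, 2.0, 0.7]
grip_width: -0.0
```

```bash
python3 st.py
```

```text
t 5.65 q [ -2.7  35.2  76.5   0.2  68.4 -82.2] p [0.6017 0.09   0.0863] f [-3.4  2.   0.7] w -0.0
drainer p mm [33.6  5.4 86.3] u 47.9 n 17.6
R_dr [[-0.003, 1.0, 0.003], [1.0, 0.003, 0.003], [0.003, 0.003, -1.0]]
```

Request:
apply_moves([
  {"tx":-6,"ty":1.1,"tz":0,"rx":0,"ry":0,"rz":0,"jaw":-1},
  {"tx":-20,"ty":3.7,"tz":0,"rx":0,"ry":0,"rz":0,"jaw":-1},
  {"tx":-25,"ty":4.7,"tz":30,"rx":0,"ry":0,"rz":0,"jaw":-1},
  {"tx":-25,"ty":0,"tz":75,"rx":0,"ry":0,"rz":0,"jaw":-1},
  {"tx":-25,"ty":-30,"tz":110,"rx":0.1,"ry":-0.02,"rz":0,"jaw":0},
  {"tx":-20,"ty":-60,"tz":135,"rx":0.2,"ry":-0.04,"rz":0,"jaw":1},
  {"tx":-10,"ty":-95,"tz":140,"rx":0.34,"ry":-0.064,"rz":0,"jaw":1},
  {"tx":5,"ty":-120,"tz":140,"rx":0.48,"ry":-0.09,"rz":0,"jaw":1},
  {"tx":25,"ty":-130,"tz":140,"rx":0.62,"ry":-0.117,"rz":0,"jaw":1},
  {"tx":45,"ty":-133,"tz":135,"rx":0.772,"ry":-0.146,"rz":0,"jaw":1},
  {"tx":58,"ty":-133,"tz":130,"rx":0.772,"ry":-0.146,"rz":0,"jaw":1},
])

```text
time_s: 6.75
position: [0.66, -0.0464, 0.2134]
tool_rot: [[-0.982, 0.135, 0.131], [0.188, 0.689, 0.701], [0.004, 0.713, -0.702]]
ft_force: [-0.2, 0.8, -0.4]
grip_width: 0.0852
```

```bash
python3 st.py;  python3 -c "
from st import *
snap('g_top.png','top',(100,60,200,200),3);snap('g_side.png','side',(130,60,270,180),2.9)"
```

```text
t 6.75 q [ -30.1   37.6   62.3   42.5   96.5 -110.5] p [ 0.66   -0.0464  0.2134] f [-0.2  0.8 -0.4] w 0.0852
drainer p mm [-89.6 -77.3 213.4] u 224.8 n 20.4
R_dr [[0.002, 0.702, 0.713], [1.0, -0.004, 0.002], [0.004, 0.713, -0.702]]
```

View pics/g_top.png

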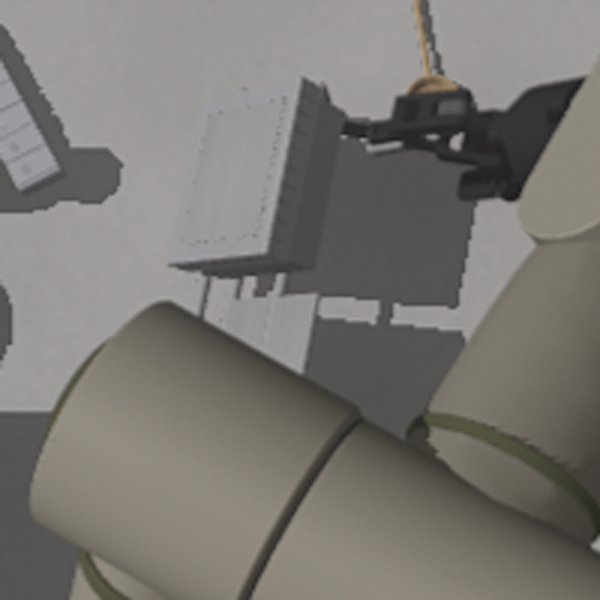

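View pics/g_side.png

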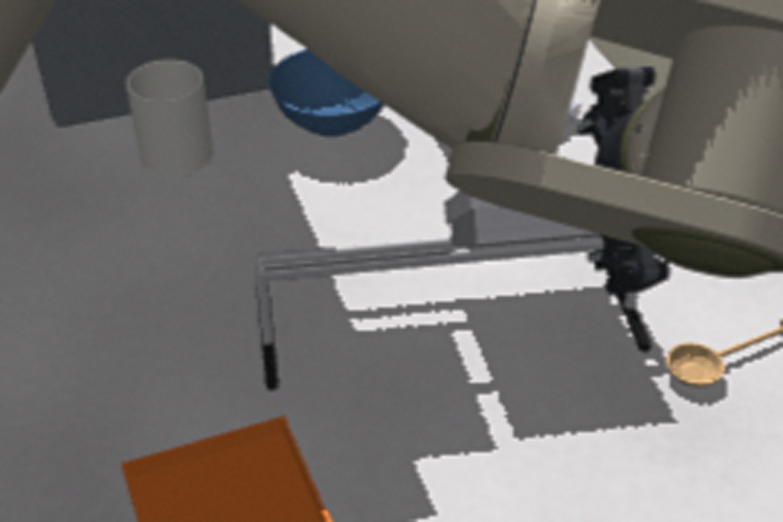

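```bash
python3 -c "
from st import *
snap('h_top.png','top',(140,75,85,80),7);snap('h_w.png','wrist',None,1.4)"
```

```text
(no output)
```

View pics/h_top.png

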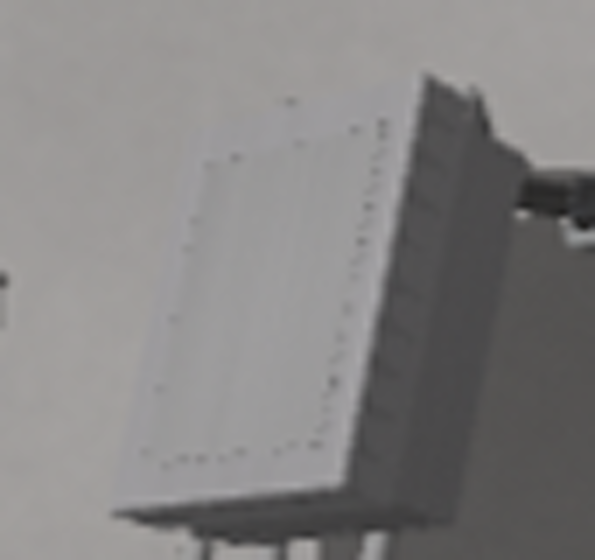

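View pics/h_w.png

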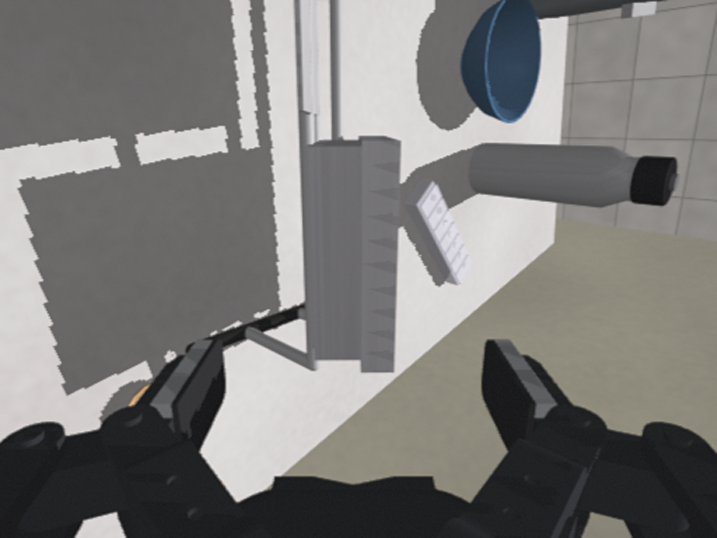

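```bash
cat > fit2.py <<'E'
from st import *
def tinfit(w,t,free_un=True):
    C={n:env.get_image(n) for n in("top","wrist")}
    x=np.load("fit.npy"); T=Tdr(*x[:3])
    def f(p,split=False):
        y0,yaw,du,dn=p; r=[]
        for c,lst in(("wrist",w),("top",t)):
            for px,(a,b,n) in lst: # a: u rel centre, b: y rel
                uu=60+du+a*np.cos(yaw)-b*np.sin(yaw); yy=y0+a*np.sin(yaw)+b*np.cos(yaw)
                r.append(proj(C[c]["intrinsics"],C[c]["world_from_camera"],ap(T,un(uu,n+dn,yy)))[0]-px)
        return np.concatenate(r)
    for tag,W,Tt in(("both",w,t),("wrist",w,[]),("top",[],t)):
        def g(p): 
            k=f(p); return k if tag=="both" else (k[:2*len(w)] if tag=="wrist" else k[2*len(w):])
        b=least_squares(g,[-75,0,0,0],x_scale=[1,.01,1,1]); print(tag,b.x.round(3),"res",g(b.x).reshape(-1,2).round(1).tolist())
E
python3 - <<'E'
from fit2 import *
k=lambda a,b:np.array([a/1.4-.5,b/1.4-.5]); q=lambda a,b:np.array([140+a/7-.5,75+b/7-.5])
w=[(k(399.5,139),(65,70,50)),(k(393.5,372),(65,-70,50)),(k(360.5,136),(65,70,32)),(k(361.5,372),(65,-70,32)),(k(309,144),(60,65,0)),(k(312,359),(60,-65,0))]
t=[(q(426,75),(65,-70,50)),(q(345,488),(65,70,50)),(q(113,513),(-65,70,50))]
tinfit(w,t)
E
```

```text
both [-7.6219e+01  1.6000e-02 -1.2780e+00 -1.4110e+00] res [[-0.5, -1.4], [-1.4, -0.5], [3.3, 0.6], [0.8, -0.6], [-2.0, 1.5], [-0.3, 0.6], [0.9, 0.6], [-0.3, 0.6], [-0.4, -0.3]]
wrist [-8.0071e+01  7.9000e-02 -4.5310e+00 -1.3880e+00] res [[-1.4, -1.7], [-1.2, -0.4], [3.0, 0.3], [0.8, -0.4], [-1.0, 1.4], [-0.3, 0.9]]
top [-7.7781e+01 -8.0000e-03 -5.9390e+00 -4.0040e+00] res [[0.2, 0.2], [-0.0, -0.2], [-0.2, 0.1]]
```

Request:
apply_moves([
  {"tx":3,"ty":15,"tz":-13,"rx":0,"ry":0,"rz":0,"jaw":1},
  {"tx":6,"ty":31,"tz":-28,"rx":0,"ry":0,"rz":0,"jaw":1},
  {"tx":9,"ty":47,"tz":-43,"rx":0,"ry":0,"rz":0,"jaw":1},
  {"tx":11.8,"ty":62.2,"tz":-57,"rx":0,"ry":0,"rz":0,"jaw":1},
  {"tx":11.8,"ty":62.2,"tz":-57,"rx":0,"ry":0,"rz":0,"jaw":1},
  {"tx":11.8,"ty":62.2,"tz":-57,"rx":0,"ry":0,"rz":0,"jaw":1},
])

```text
time_s: 7.65
position: [0.671, 0.02, 0.1614]
tool_rot: [[-0.984, 0.126, 0.13], [0.181, 0.695, 0.696], [-0.003, 0.708, -0.706]]
ft_force: [0.4, -0.2, -0.2]
grip_width: 0.0854
```

```bash
python3 st.py;  python3 -c "
from st import *
snap('i_w.png','wrist',None,1.4);snap('i_t.png','top',(140,75,120,90),6)"
```

```text
t 7.65 q [ -24.3   39.5   67.6   43.5   87.4 -111.9] p [0.671  0.02   0.1614] f [ 0.4 -0.2 -0.2] w 0.0854
drainer p mm [-22.3 -75.7 161.4] u 140.6 n 31.2
R_dr [[-0.005, 0.706, 0.708], [1.0, 0.006, 0.002], [-0.003, 0.708, -0.706]]
```

View pics/i_w.png

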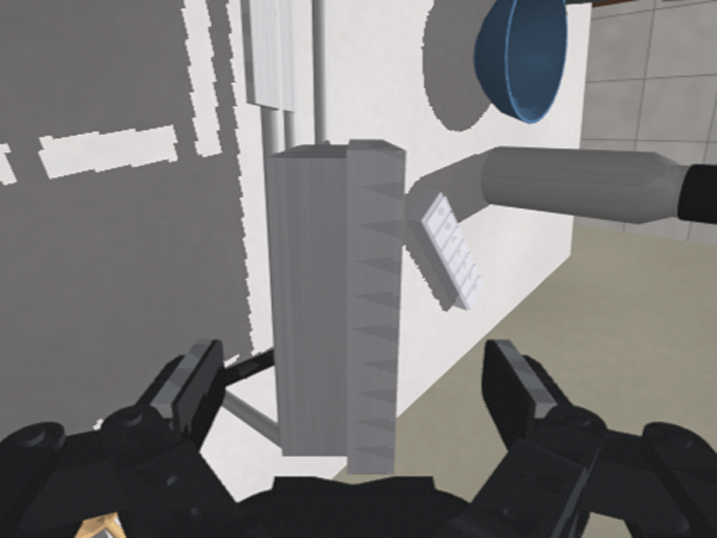

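View pics/i_t.png

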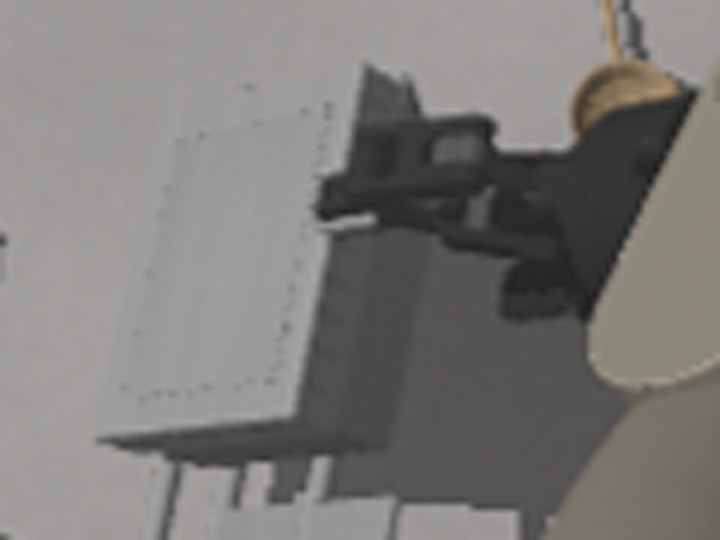

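```bash
python3 st.py
python3 - <<'E'
from fit2 import *
k=lambda a,b:np.array([a/1.4-.5,b/1.4-.5]); q=lambda a,b:np.array([140+a/6-.5,75+b/6-.5])
w=[(k(406,150),(65,70,50)),(k(394,473),(65,-70,50)),(k(347,151),(65,70,32)),(k(348,473),(65,-70,32)),(k(267,158),(60,65,0)),(k(282,455),(60,-65,0))]
t=[(q(364,65),(65,-70,50)),(q(294,418),(65,70,50)),(q(97,440),(-65,70,50))]
tinfit(w,t)
# tool axis line seen in wrist cam & drainer: project grasp mid
E
python3 st.py
```

```text
t 7.75 q [ -24.4   39.5   67.6   43.5   87.4 -111.9] p [0.6713 0.0191 0.1616] f [ 0.2 -0.6  0.1] w 0.0854
drainer p mm [-23.1 -76.2 161.6] u 141.2 n 30.8
R_dr [[-0.004, 0.706, 0.708], [1.0, 0.005, 0.0], [-0.004, 0.708, -0.706]]
both [-7.814e+01  4.000e-03 -2.451e+00 -3.145e+00] res [[-1.9, -0.7], [-1.8, -0.3], [3.9, -1.6], [2.2, -0.4], [-1.2, 2.6], [-1.0, -0.0], [1.3, -0.2], [0.7, -0.2], [0.2, -0.6]]
wrist [-7.8141e+01  4.0000e-03 -2.3090e+00 -3.1720e+00] res [[-1.9, -0.7], [-1.9, -0.1], [3.8, -1.6], [2.1, -0.2], [-1.3, 2.6], [-1.1, 0.1]]
top [-7.857e+01 -8.000e-03 -8.923e+00 -5.664e+00] res [[0.2, 0.2], [0.1, -0.2], [-0.3, 0.0]]
t 7.85 q [ -24.4   39.5   67.6   43.5   87.3 -111.9] p [0.6713 0.019  0.1613] f [ 0.4 -0.6  0.3] w 0.0852
drainer p mm [-23.2 -76.2 161.3] u 141.1 n 30.4
R_dr [[-0.004, 0.706, 0.708], [1.0, 0.005, 0.001], [-0.003, 0.708, -0.706]]
```

Run:
```python
from fit2 import *
k=lambda a,b:np.array([a/1.4-.5,b/1.4-.5]); q=lambda a,b:np.array([140+a/6-.5,75+b/6-.5])
w=[(k(406,150),(65,70,50)),(k(394,473),(65,-70,50)),(k(347,151),(65,70,29)),(k(348,473),(65,-70,29)),(k(267,158),(60,65,0)),(k(282,455),(60,-65,0))]
t=[(q(364,65),(65,-70,50)),(q(294,418),(65,70,50)),(q(97,440),(-65,70,50))]
tinfit(w,t)
# where would a point on tool axis at current TCP depth vs tin mid plane: pixel test
x=np.load("fit.npy");T=Tdr(*x[:3]); s=env.observe(); W=env.get_image("wrist"); R=np.array(s["tool_rot"]);p=np.array(s["position"])
# pads' midpoint: project
for d in(-.019,0,.02): print(d,(proj(W["intrinsics"],W["world_from_camera"],p+R@[0,0,d])+.5)*1.4)
```

```text
both [-7.7505e+01 -3.0000e-03 -2.1690e+00 -2.3540e+00] res [[0.4, -0.8], [-0.1, -0.2], [-0.2, -1.7], [-0.9, -0.3], [0.3, 2.6], [0.6, 0.1], [1.0, -0.3], [0.6, -0.3], [0.0, -0.3]]
wrist [-7.7326e+01 -6.0000e-03 -1.8850e+00 -2.3670e+00] res [[0.5, -0.8], [-0.1, -0.1], [-0.2, -1.7], [-0.9, -0.2], [0.1, 2.6], [0.6, 0.2]]
top [-7.857e+01 -8.000e-03 -8.923e+00 -5.664e+00] res [[0.2, 0.2], [0.1, -0.2], [-0.3, 0.0]]
-0.019 [[356.53379125 377.00954428]]
0 [[356.25599196 348.11261124]]
0.02 [[356.02507267 324.09217907]]
```

Request:
apply_moves([
  {"tx":0.2,"ty":-5.3,"tz":-5.2,"rx":0,"ry":0,"rz":0,"jaw":1},
  {"tx":0.2,"ty":-5.3,"tz":-5.2,"rx":0,"ry":0,"rz":0,"jaw":1},
  {"tx":1.5,"ty":1.7,"tz":-12.3,"rx":0,"ry":0,"rz":0,"jaw":1},
  {"tx":2.8,"ty":8.6,"tz":-19.4,"rx":0,"ry":0,"rz":0,"jaw":1},
  {"tx":4.1,"ty":15.6,"tz":-26.4,"rx":0,"ry":0,"rz":0,"jaw":1},
  {"tx":5.4,"ty":22.5,"tz":-33.5,"rx":0,"ry":0,"rz":0,"jaw":1},
  {"tx":6.6,"ty":28.5,"tz":-39.5,"rx":0,"ry":0,"rz":0,"jaw":1},
  {"tx":7.5,"ty":33.3,"tz":-44.5,"rx":0,"ry":0,"rz":0,"jaw":1},
  {"tx":7.5,"ty":33.3,"tz":-44.5,"rx":0,"ry":0,"rz":0,"jaw":1},
  {"tx":7.5,"ty":33.3,"tz":-44.5,"rx":0,"ry":0,"rz":0,"jaw":1},
])

```text
time_s: 9.0
position: [0.6788, 0.0526, 0.1162]
tool_rot: [[-0.983, 0.127, 0.13], [0.182, 0.694, 0.696], [-0.002, 0.708, -0.706]]
ft_force: [1.0, 0.6, -0.3]
grip_width: 0.0855
```

```bash
python3 st.py;  python3 -c "
from st import *
snap('j_w.png','wrist',None,1.4);snap('j_t.png','top',(140,75,120,90),6)"; python3 st.py
```

```text
t 9.0 q [ -21.4   42.4   70.    44.7   81.6 -113.5] p [0.6788 0.0526 0.1162] f [ 1.   0.6 -0.3] w 0.0855
drainer p mm [ 11.2 -77.3 116.2] u 84.9 n 22.9
R_dr [[-0.004, 0.706, 0.708], [1.0, 0.004, 0.001], [-0.002, 0.708, -0.706]]
t 9.1 q [ -21.4   42.3   70.    44.7   81.6 -113.5] p [0.6789 0.0523 0.1165] f [ 0.1 -0.2 -0.3] w 0.0853
drainer p mm [ 10.9 -77.4 116.5] u 85.3 n 22.9
R_dr [[-0.004, 0.706, 0.708], [1.0, 0.004, 0.001], [-0.003, 0.708, -0.706]]
```

View pics/j_w.png

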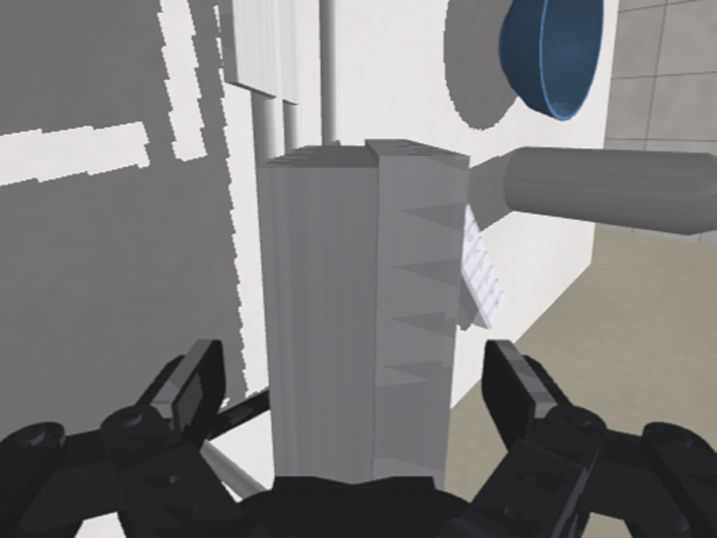

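View pics/j_t.png

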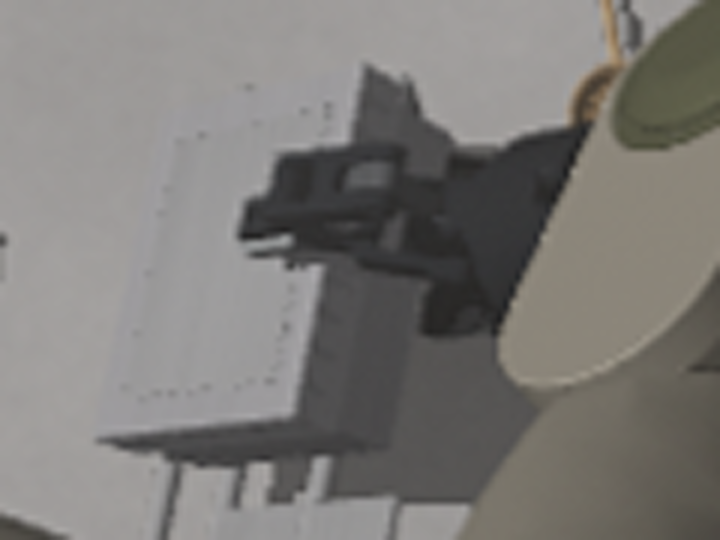

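Request:
apply_moves([
  {"tx":0,"ty":0,"tz":0,"rx":0,"ry":0,"rz":0,"jaw":0.7},
  {"tx":0,"ty":0,"tz":0,"rx":0,"ry":0,"rz":0,"jaw":0.5},
  {"tx":0,"ty":0,"tz":0,"rx":0,"ry":0,"rz":0,"jaw":0.36},
  {"tx":0,"ty":0,"tz":0,"rx":0,"ry":0,"rz":0,"jaw":0.3},
  {"tx":0,"ty":0,"tz":0,"rx":0,"ry":0,"rz":0,"jaw":0.25},
  {"tx":0,"ty":0,"tz":0,"rx":0,"ry":0,"rz":0,"jaw":0.21},
  {"tx":0,"ty":0,"tz":0,"rx":0,"ry":0,"rz":0,"jaw":0.18},
  {"tx":0,"ty":0,"tz":0,"rx":0,"ry":0,"rz":0,"jaw":0.15},
], grip_force=20)

```text
time_s: 9.9
position: [0.6791, 0.053, 0.1181]
tool_rot: [[-0.983, 0.125, 0.132], [0.182, 0.693, 0.698], [-0.004, 0.71, -0.704]]
ft_force: [-0.8, 2.6, 7.4]
grip_width: 0.0495
```

```bash
python3 st.py
```

```text
t 9.9 q [ -21.4   42.3   70.    44.8   81.7 -113.5] p [0.6791 0.053  0.1181] f [-0.8  2.6  7.4] w 0.0495
drainer p mm [ 11.7 -77.5 118.1] u 85.9 n 24.6
R_dr [[-0.004, 0.704, 0.71], [1.0, 0.006, 0.0], [-0.004, 0.71, -0.704]]
```

Request:
apply_moves([
  {"tx":0.1,"ty":0.7,"tz":0.7,"rx":0,"ry":0,"rz":0,"jaw":0.1},
  {"tx":0.2,"ty":1.2,"tz":1.2,"rx":0,"ry":0,"rz":0,"jaw":0.05},
  {"tx":0.2,"ty":1.2,"tz":1.2,"rx":0,"ry":0,"rz":0,"jaw":0},
  {"tx":0.2,"ty":1.2,"tz":1.2,"rx":0,"ry":0,"rz":0,"jaw":0},
], grip_force=30)

```text
time_s: 10.3
position: [0.6792, 0.0537, 0.1189]
tool_rot: [[-0.983, 0.126, 0.132], [0.182, 0.694, 0.697], [-0.004, 0.709, -0.705]]
ft_force: [-1.3, -4.3, -1.1]
grip_width: 0.0498
```

```bash
python3 st.py
```

```text
t 10.3 q [ -21.3   42.2   69.9   44.8   81.7 -113.4] p [0.6792 0.0537 0.1189] f [-1.3 -4.3 -1.1] w 0.0498
drainer p mm [ 12.4 -77.5 118.9] u 85.9 n 25.7
R_dr [[-0.004, 0.705, 0.709], [1.0, 0.005, 0.0], [-0.004, 0.709, -0.705]]
```

Request:
apply_moves([
  {"tx":0,"ty":0,"tz":0,"rx":0,"ry":0,"rz":0,"jaw":-0.2},
  {"tx":0,"ty":0,"tz":0,"rx":0,"ry":0,"rz":0,"jaw":-0.2},
  {"tx":0,"ty":0,"tz":2,"rx":0,"ry":0,"rz":0,"jaw":-0.2},
  {"tx":0,"ty":0,"tz":5,"rx":0,"ry":0,"rz":0,"jaw":-0.2},
  {"tx":0,"ty":0,"tz":9,"rx":0,"ry":0,"rz":0,"jaw":-0.2},
  {"tx":0,"ty":0,"tz":14,"rx":0,"ry":0,"rz":0,"jaw":-0.2},
  {"tx":0,"ty":0,"tz":20,"rx":0,"ry":0,"rz":0,"jaw":-0.2},
  {"tx":0,"ty":0,"tz":27,"rx":0,"ry":0,"rz":0,"jaw":-0.2},
  {"tx":0,"ty":0,"tz":34,"rx":0,"ry":0,"rz":0,"jaw":-0.2},
  {"tx":0,"ty":0,"tz":40,"rx":0,"ry":0,"rz":0,"jaw":-0.2},
  {"tx":0,"ty":0,"tz":44,"rx":0,"ry":0,"rz":0,"jaw":-0.2},
  {"tx":0,"ty":0,"tz":46,"rx":0,"ry":0,"rz":0,"jaw":-0.2},
], grip_force=40)

```text
time_s: 11.5
position: [0.6793, 0.0537, 0.1654]
tool_rot: [[-0.983, 0.125, 0.132], [0.182, 0.694, 0.697], [-0.004, 0.709, -0.705]]
ft_force: [0.0, -0.5, -2.8]
grip_width: 0.0495
```

```bash
python3 st.py;  python3 -c "
from st import *
snap('k_w.png','wrist',None,1.4);snap('k_t.png','top',(140,75,120,90),6)"; python3 st.py
```

```text
t 11.5 q [ -21.3   39.3   67.3   44.4   85.6 -109.5] p [0.6793 0.0537 0.1654] f [ 0.  -0.5 -2.8] w 0.0495
drainer p mm [ 12.4 -77.6 165.4] u 118.8 n 58.6
R_dr [[-0.004, 0.705, 0.709], [1.0, 0.006, -0.0], [-0.004, 0.709, -0.705]]
t 11.6 q [ -21.3   39.3   67.3   44.4   85.6 -109.5] p [0.6792 0.0537 0.1651] f [ 0.  -0.3 -2.9] w 0.0494
drainer p mm [ 12.4 -77.5 165.1] u 118.6 n 58.3
R_dr [[-0.004, 0.705, 0.709], [1.0, 0.006, 0.0], [-0.004, 0.709, -0.705]]
```

View pics/k_w.png

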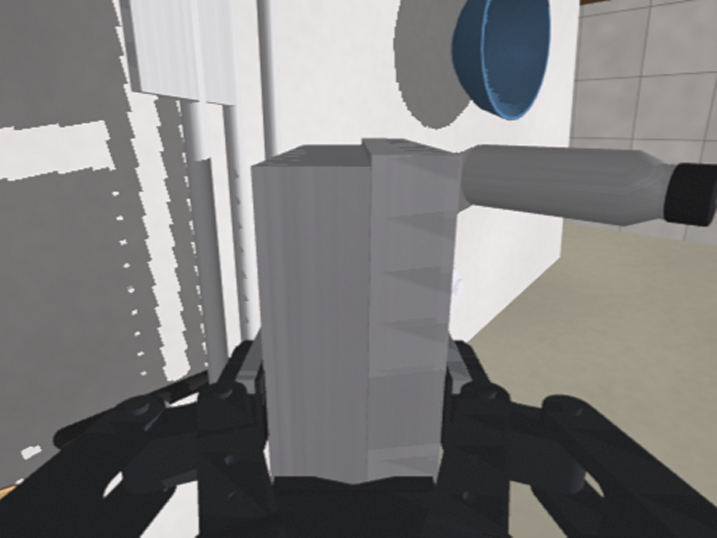

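View pics/k_t.png

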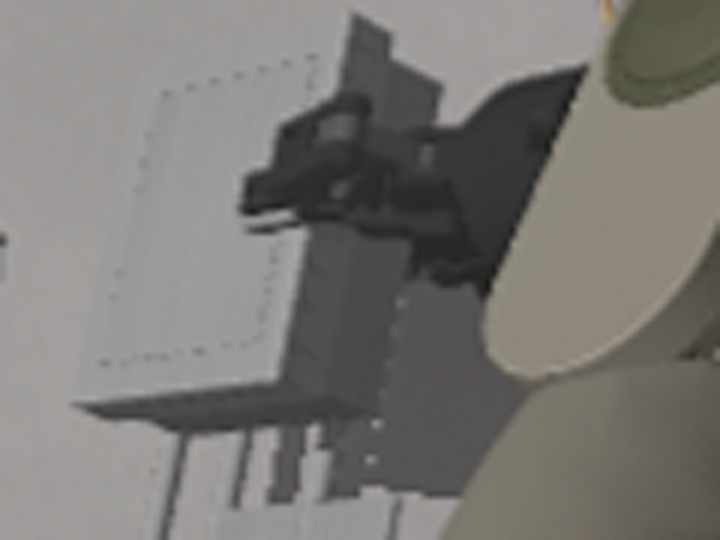

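Request:
apply_moves([
  {"tx":0,"ty":0,"tz":10,"rx":0,"ry":0,"rz":0,"jaw":-0.2},
  {"tx":0,"ty":0,"tz":25,"rx":-0.04,"ry":0.008,"rz":0,"jaw":-0.2},
  {"tx":0,"ty":-3,"tz":42,"rx":-0.1,"ry":0.019,"rz":0,"jaw":-0.2},
  {"tx":-3,"ty":-6,"tz":60,"rx":-0.18,"ry":0.034,"rz":0,"jaw":-0.2},
  {"tx":-6,"ty":-9,"tz":78,"rx":-0.27,"ry":0.051,"rz":0,"jaw":-0.2},
  {"tx":-9,"ty":-12,"tz":96,"rx":-0.36,"ry":0.068,"rz":0,"jaw":-0.2},
  {"tx":-12,"ty":-15,"tz":112,"rx":-0.45,"ry":0.085,"rz":0,"jaw":-0.2},
  {"tx":-15,"ty":-18,"tz":126,"rx":-0.54,"ry":0.102,"rz":0,"jaw":-0.2},
  {"tx":-18,"ty":-20,"tz":138,"rx":-0.63,"ry":0.119,"rz":0,"jaw":-0.2},
  {"tx":-20,"ty":-22,"tz":147,"rx":-0.7,"ry":0.133,"rz":0,"jaw":-0.2},
  {"tx":-20,"ty":-22,"tz":150,"rx":-0.75,"ry":0.142,"rz":0,"jaw":-0.2},
  {"tx":-20,"ty":-22,"tz":150,"rx":-0.772,"ry":0.146,"rz":0,"jaw":-0.2},
])

```text
time_s: 12.8
position: [0.6592, 0.0327, 0.3161]
tool_rot: [[-0.984, 0.179, 0.002], [0.179, 0.984, 0.002], [-0.001, 0.003, -1.0]]
ft_force: [0.6, 0.5, -2.9]
grip_width: 0.0494
```

```bash
python3 st.py;  python3 -c "
from st import *
snap('l_w.png','wrist',None,1.4)"; python3 st.py
```

```text
t 12.8 q [ -7.5  31.9  43.7   0.2 104.3 -87.1] p [0.6592 0.0327 0.3161] f [ 0.6  0.5 -2.9] w 0.0494
drainer p mm [-12.  -61.7 316.1] u 242.7 n 147.9
R_dr [[-0.007, 1.0, 0.003], [1.0, 0.007, -0.001], [-0.001, 0.003, -1.0]]
t 12.85 q [-7.500e+00  3.190e+01  4.380e+01  1.000e-01  1.043e+02 -8.710e+01] p [0.6591 0.0328 0.3154] f [ 0.1 -0.4 -3.5] w 0.0496
drainer p mm [-12.  -61.6 315.4] u 242.1 n 147.4
R_dr [[-0.007, 1.0, 0.002], [1.0, 0.007, -0.0], [-0.0, 0.002, -1.0]]
```

View pics/l_w.png

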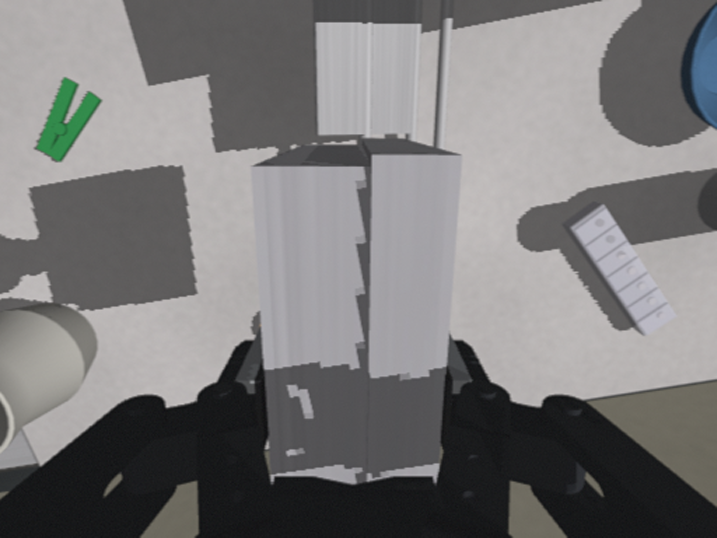

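Request:
apply_moves([
  {"tx":0,"ty":0,"tz":0,"rx":0,"ry":0,"rz":-0.04,"jaw":-0.2},
  {"tx":0,"ty":0,"tz":0,"rx":0,"ry":0,"rz":-0.11,"jaw":-0.2},
  {"tx":0,"ty":0,"tz":0,"rx":0,"ry":0,"rz":-0.21,"jaw":-0.2},
  {"tx":0,"ty":0,"tz":0,"rx":0,"ry":0,"rz":-0.32,"jaw":-0.2},
  {"tx":0,"ty":0,"tz":0,"rx":0,"ry":0,"rz":-0.44,"jaw":-0.2},
  {"tx":0,"ty":0,"tz":0,"rx":0,"ry":0,"rz":-0.56,"jaw":-0.2},
  {"tx":0,"ty":0,"tz":0,"rx":0,"ry":0,"rz":-0.68,"jaw":-0.2},
  {"tx":0,"ty":0,"tz":0,"rx":0,"ry":0,"rz":-0.8,"jaw":-0.2},
  {"tx":0,"ty":0,"tz":0,"rx":0,"ry":0,"rz":-0.9,"jaw":-0.2},
  {"tx":0,"ty":0,"tz":0,"rx":0,"ry":0,"rz":-0.98,"jaw":-0.2},
  {"tx":0,"ty":0,"tz":0,"rx":0,"ry":0,"rz":-1.03,"jaw":-0.2},
  {"tx":0,"ty":0,"tz":0,"rx":0,"ry":0,"rz":-1.05,"jaw":-0.2},
])

```text
time_s: 14.05
position: [0.659, 0.0325, 0.315]
tool_rot: [[-0.332, 0.943, 0.001], [0.943, 0.332, 0.002], [0.002, 0.002, -1.0]]
ft_force: [-0.5, 0.2, -3.6]
grip_width: 0.0494
```

```bash
python3 st.py
```

```text
t 14.05 q [-7.500e+00  3.190e+01  4.390e+01  1.000e-01  1.041e+02 -2.690e+01] p [0.659  0.0325 0.315 ] f [-0.5  0.2 -3.6] w 0.0494
drainer p mm [-12.3 -61.6 315. ] u 242.0 n 146.9
R_dr [[0.865, 0.502, 0.002], [0.502, -0.865, -0.001], [0.002, 0.002, -1.0]]
```

Request:
apply_moves([
  {"tx":0,"ty":0,"tz":0,"rx":0,"ry":0,"rz":-0.04,"jaw":-0.2},
  {"tx":0,"ty":0,"tz":0,"rx":0,"ry":0,"rz":-0.11,"jaw":-0.2},
  {"tx":0,"ty":0,"tz":0,"rx":0,"ry":0,"rz":-0.21,"jaw":-0.2},
  {"tx":0,"ty":0,"tz":0,"rx":0,"ry":0,"rz":-0.32,"jaw":-0.2},
  {"tx":0,"ty":0,"tz":0,"rx":0,"ry":0,"rz":-0.44,"jaw":-0.2},
  {"tx":0,"ty":0,"tz":0,"rx":0,"ry":0,"rz":-0.56,"jaw":-0.2},
  {"tx":0,"ty":0,"tz":0,"rx":0,"ry":0,"rz":-0.68,"jaw":-0.2},
  {"tx":0,"ty":0,"tz":0,"rx":0,"ry":0,"rz":-0.8,"jaw":-0.2},
  {"tx":0,"ty":0,"tz":0,"rx":0,"ry":0,"rz":-0.9,"jaw":-0.2},
  {"tx":0,"ty":0,"tz":0,"rx":0,"ry":0,"rz":-0.98,"jaw":-0.2},
  {"tx":0,"ty":0,"tz":0,"rx":0,"ry":0,"rz":-1.03,"jaw":-0.2},
  {"tx":0,"ty":0,"tz":0,"rx":0,"ry":0,"rz":-1.05,"jaw":-0.2},
])

```text
time_s: 15.25
position: [0.6589, 0.0324, 0.3147]
tool_rot: [[0.654, 0.757, 0.002], [0.757, -0.654, 0.001], [0.002, 0.001, -1.0]]
ft_force: [0.5, 0.4, -1.8]
grip_width: 0.0494
```

```bash
python3 st.py;  python3 -c "
from st import *
snap('m_w.png','wrist',None,1.4)"
```

```text
t 15.25 q [-7.50e+00  3.18e+01  4.40e+01  1.00e-01  1.04e+02  3.34e+01] p [0.6589 0.0324 0.3147] f [ 0.5  0.4 -1.8] w 0.0494
drainer p mm [-12.4 -61.5 314.7] u 241.9 n 146.6
R_dr [[0.865, -0.502, 0.001], [-0.502, -0.865, -0.002], [0.002, 0.001, -1.0]]
```

View pics/m_w.png

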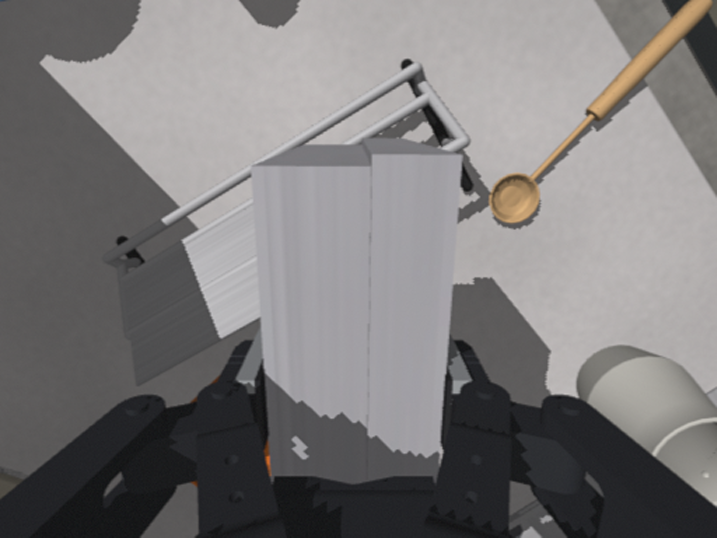

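Request:
apply_moves([
  {"tx":0,"ty":0,"tz":0,"rx":0,"ry":0,"rz":-0.04,"jaw":-0.2},
  {"tx":0,"ty":0,"tz":0,"rx":0,"ry":0,"rz":-0.11,"jaw":-0.2},
  {"tx":0,"ty":0,"tz":0,"rx":0,"ry":0,"rz":-0.21,"jaw":-0.2},
  {"tx":0,"ty":0,"tz":0,"rx":0,"ry":0,"rz":-0.32,"jaw":-0.2},
  {"tx":0,"ty":0,"tz":0,"rx":0,"ry":0,"rz":-0.44,"jaw":-0.2},
  {"tx":0,"ty":0,"tz":0,"rx":0,"ry":0,"rz":-0.56,"jaw":-0.2},
  {"tx":0,"ty":0,"tz":0,"rx":0,"ry":0,"rz":-0.68,"jaw":-0.2},
  {"tx":0,"ty":0,"tz":0,"rx":0,"ry":0,"rz":-0.8,"jaw":-0.2},
  {"tx":0,"ty":0,"tz":0,"rx":0,"ry":0,"rz":-0.9,"jaw":-0.2},
  {"tx":0,"ty":0,"tz":0,"rx":0,"ry":0,"rz":-0.98,"jaw":-0.2},
  {"tx":0,"ty":0,"tz":0,"rx":0,"ry":0,"rz":-1.03,"jaw":-0.2},
  {"tx":0,"ty":0,"tz":0,"rx":0,"ry":0,"rz":-1.047,"jaw":-0.2},
])

```text
time_s: 16.5
position: [0.6588, 0.0323, 0.3146]
tool_rot: [[0.982, -0.188, 0.001], [-0.188, -0.982, -0.001], [0.001, 0.001, -1.0]]
ft_force: [0.8, -0.7, -2.1]
grip_width: 0.0493
```

```bash
python3 st.py;  python3 -c "
from st import *
snap('n_w.png','wrist',None,1.4)"; python3 st.py
```

```text
t 16.5 q [ -7.4  31.9  44.   -0.  104.1  93.4] p [0.6588 0.0323 0.3146] f [ 0.8 -0.7 -2.1] w 0.0493
drainer p mm [-12.5 -61.5 314.6] u 241.9 n 146.5
R_dr [[-0.002, -1.0, -0.001], [-1.0, 0.002, -0.001], [0.001, 0.001, -1.0]]
t 16.55 q [ -7.4  31.9  44.   -0.  104.1  93.4] p [0.6588 0.0323 0.3146] f [ 0.1  0.6 -3. ] w 0.0494
drainer p mm [-12.5 -61.5 314.6] u 241.9 n 146.5
R_dr [[-0.002, -1.0, -0.001], [-1.0, 0.002, -0.001], [0.001, 0.001, -1.0]]
```

View pics/n_w.png

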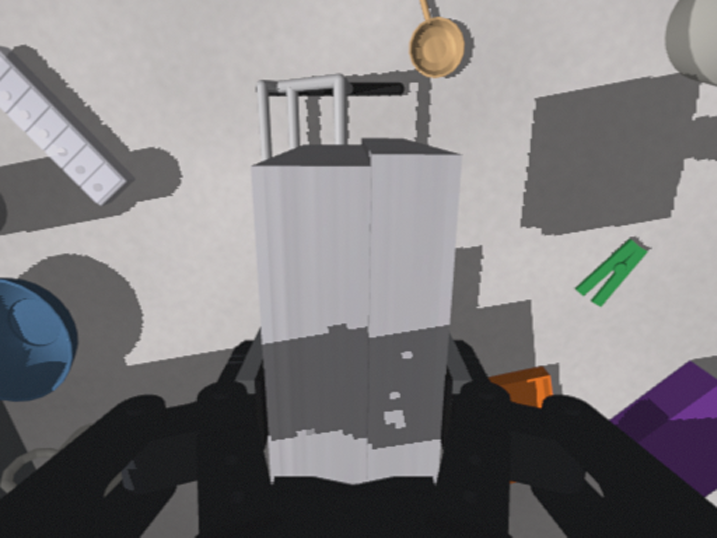

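Run:
```python
from st import *
s=env.observe(); W=env.get_image("wrist"); R=np.array(s["tool_rot"]);p=np.array(s["position"])
k=lambda a,b:np.array([a/1.4-.5,b/1.4-.5])
# tin coords: a = along tool z (from up-slope base wall, +down), b = along tool x , n = along tool y (0 underside .. 50)
pts=[(k(252,166),(0,65,0)),(k(461.5,154),(-5,70,50)),(k(371,154),(-5,70,29)),(k(442,474),(-5,-70,50)),(k(369,478),(-5,-70,29))]
ln=[(k(262,350),(0,65,0),(0,-65,0)),(k(453,300),(-5,70,50),(-5,-70,50)),(k(370,320),(-5,70,29),(-5,-70,29))]
def P(v,q):
    a,b,n=v; z0,x0,y0,w=q; 
    A,B=a-60,b   # rotate about tin centre by w
    return p+R@(np.array([x0+B*np.cos(w)-A*np.sin(w),y0+n-25,z0+60+A*np.cos(w)+B*np.sin(w)])/1000)
pr=lambda X:proj(W["intrinsics"],W["world_from_camera"],X)[0]
for sgn in(1,-1):
  def f(q,full=True):
    r=[pr(P((v[0],v[1]*sgn,v[2]),q))-o for o,v in pts[:3]]
    e=[]
    for o,v1,v2 in ln:
        a=pr(P((v1[0],v1[1]*sgn,v1[2]),q));b=pr(P((v2[0],v2[1]*sgn,v2[2]),q));d=(b-a)/np.linalg.norm(b-a);w_=o-a;e.append(w_[0]*d[1]-w_[1]*d[0])
    return np.concatenate(r+[np.array(e)])
  b=least_squares(f,[-35,0,0,0],x_scale=[1,1,1,.01]); print(sgn,b.x.round(3),b.cost,b.fun.round(2))
```

```text
1 [-3.1544e+01 -3.8100e-01  1.7900e-01 -9.0000e-03] 11.878309846380713 [-0.52  3.79  0.74 -1.71  0.13 -1.72 -1.19  0.94  0.59]
-1 [ -3.453 107.979   0.439   0.368] 145.16873320255866 [  4.91 -12.16  -4.49   5.86  -0.11   5.86  -4.33   3.16   0.93]
```

Request:
apply_moves([
  {"tx":0,"ty":0,"tz":0,"rx":0.03,"ry":-0.006,"rz":0,"jaw":-0.2},
  {"tx":2,"ty":3,"tz":0,"rx":0.09,"ry":-0.017,"rz":0,"jaw":-0.2},
  {"tx":4,"ty":6,"tz":0,"rx":0.17,"ry":-0.032,"rz":0,"jaw":-0.2},
  {"tx":6,"ty":10,"tz":-2,"rx":0.26,"ry":-0.049,"rz":0,"jaw":-0.2},
  {"tx":8,"ty":14,"tz":-6,"rx":0.35,"ry":-0.066,"rz":0,"jaw":-0.2},
  {"tx":10,"ty":18,"tz":-12,"rx":0.44,"ry":-0.083,"rz":0,"jaw":-0.2},
  {"tx":12,"ty":22,"tz":-20,"rx":0.53,"ry":-0.1,"rz":0,"jaw":-0.2},
  {"tx":14,"ty":26,"tz":-32,"rx":0.61,"ry":-0.116,"rz":0,"jaw":-0.2},
  {"tx":16,"ty":30,"tz":-44,"rx":0.68,"ry":-0.129,"rz":0,"jaw":-0.2},
  {"tx":18,"ty":33,"tz":-56,"rx":0.73,"ry":-0.138,"rz":0,"jaw":-0.2},
  {"tx":20,"ty":36,"tz":-68,"rx":0.76,"ry":-0.144,"rz":0,"jaw":-0.2},
  {"tx":21,"ty":38,"tz":-78,"rx":0.772,"ry":-0.146,"rz":0,"jaw":-0.2},
])

```text
time_s: 17.8
position: [0.6799, 0.0701, 0.2354]
tool_rot: [[0.982, -0.132, 0.132], [-0.187, -0.695, 0.694], [0.0, -0.707, -0.707]]
ft_force: [-0.6, -0.0, -3.4]
grip_width: 0.0495
```

```bash
python3 st.py;  python3 -c "
from st import *
snap('o_w.png','wrist',None,1.4);snap('o_t.png','top',(140,75,120,90),6)"; python3 st.py
```

```text
t 17.8 q [-19.9  35.4  62.6  44.3  90.7  78. ] p [0.6799 0.0701 0.2354] f [-0.6 -0.  -3.4] w 0.0495
drainer p mm [ 28.6 -75.1 235.4] u 156.8 n 119.5
R_dr [[-0.001, -0.707, 0.707], [-1.0, 0.001, -0.001], [0.0, -0.707, -0.707]]
t 17.9 q [-19.8  35.4  62.6  44.2  90.8  78. ] p [0.6795 0.0705 0.2349] f [ 0.7  0.3 -3. ] w 0.0495
drainer p mm [ 28.9 -74.7 234.9] u 156.3 n 119.4
R_dr [[-0.001, -0.708, 0.707], [-1.0, 0.002, 0.001], [-0.002, -0.706, -0.708]]
```

View pics/o_w.png

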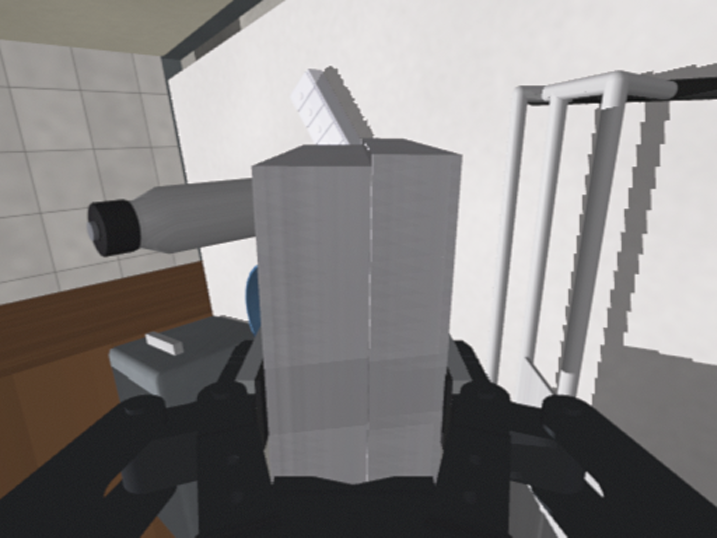

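View pics/o_t.png

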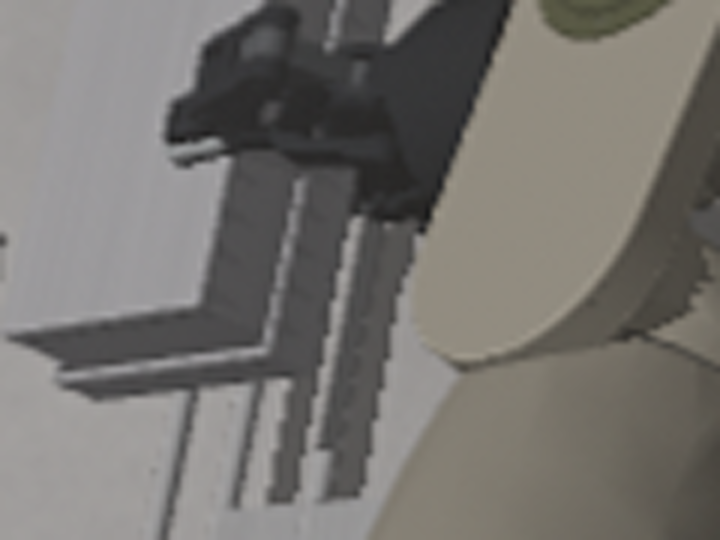

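Request:
apply_moves([
  {"tx":0,"ty":-1,"tz":-8,"rx":0,"ry":0,"rz":0,"jaw":-0.2},
  {"tx":-0.5,"ty":-3,"tz":-20,"rx":0,"ry":0,"rz":0,"jaw":-0.2},
  {"tx":-1,"ty":-5,"tz":-33,"rx":0,"ry":0,"rz":0,"jaw":-0.2},
  {"tx":-1.5,"ty":-8,"tz":-46,"rx":0,"ry":0,"rz":0,"jaw":-0.2},
  {"tx":-2,"ty":-10,"tz":-59,"rx":0,"ry":0,"rz":0,"jaw":-0.2},
  {"tx":-2.3,"ty":-12,"tz":-71,"rx":0,"ry":0,"rz":0,"jaw":-0.2},
  {"tx":-2.6,"ty":-14,"tz":-82,"rx":0,"ry":0,"rz":0,"jaw":-0.2},
  {"tx":-2.9,"ty":-15.5,"tz":-92,"rx":0,"ry":0,"rz":0,"jaw":-0.2},
  {"tx":-3.1,"ty":-16.5,"tz":-99,"rx":0,"ry":0,"rz":0,"jaw":-0.2},
  {"tx":-3.1,"ty":-16.7,"tz":-101.8,"rx":0,"ry":0,"rz":0,"jaw":-0.2},
  {"tx":-3.1,"ty":-16.7,"tz":-101.8,"rx":0,"ry":0,"rz":0,"jaw":-0.2},
])

```text
time_s: 19.0
position: [0.6765, 0.0539, 0.1329]
tool_rot: [[0.982, -0.134, 0.13], [-0.187, -0.695, 0.694], [-0.002, -0.707, -0.708]]
ft_force: [-0.1, 0.5, -3.4]
grip_width: 0.0495
```

```bash
python3 st.py;  python3 -c "
from st import *
snap('p_w.png','wrist',None,1.4);snap('p_t.png','top',(140,75,120,90),6)"; python3 st.py
```

```text
t 19.0 q [-21.3  41.   69.7  44.4  82.7  68.1] p [0.6765 0.0539 0.1329] f [-0.1  0.5 -3.4] w 0.0495
drainer p mm [ 12.  -74.8 132.9] u 96.1 n 35.3
R_dr [[-0.001, -0.708, 0.707], [-1.0, 0.002, 0.001], [-0.002, -0.707, -0.708]]
t 19.1 q [-21.3  41.   69.6  44.4  82.7  68.1] p [0.6767 0.0538 0.1336] f [ 0.9 -0.9 -2.4] w 0.0493
drainer p mm [ 12.  -75.  133.6] u 96.6 n 35.8
R_dr [[-0.001, -0.708, 0.707], [-1.0, 0.001, 0.0], [-0.001, -0.707, -0.708]]
```

View pics/p_w.png

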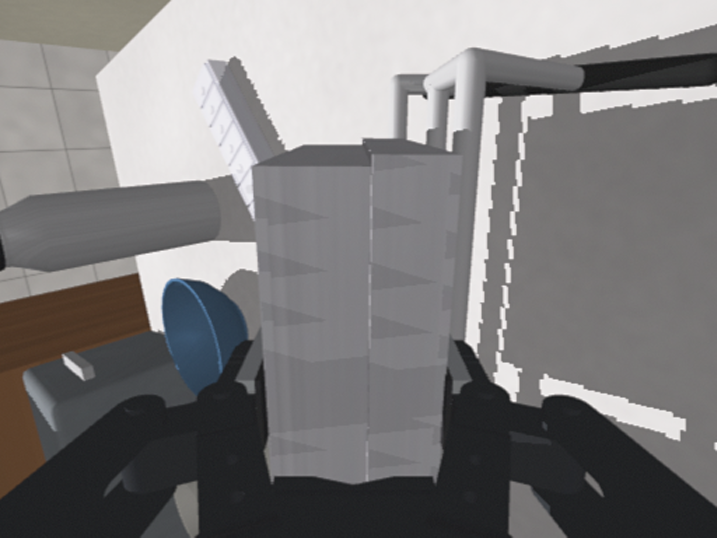

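View pics/p_t.png

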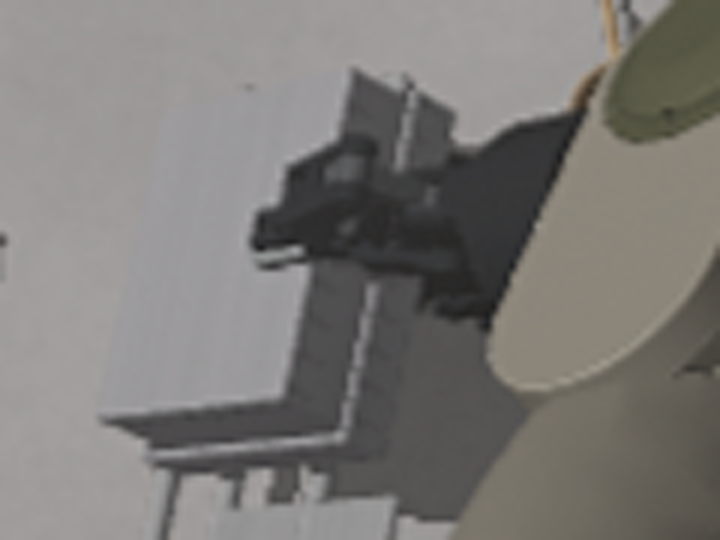

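Request:
apply_moves([
  {"tx":-0.3,"ty":-1.4,"tz":-1.4,"rx":0,"ry":0,"rz":0,"jaw":-0.2},
  {"tx":-0.5,"ty":-2.8,"tz":-2.8,"rx":0,"ry":0,"rz":0,"jaw":-0.2},
  {"tx":-0.8,"ty":-4.2,"tz":-4.2,"rx":0,"ry":0,"rz":0,"jaw":-0.2},
  {"tx":-1,"ty":-5.3,"tz":-5.4,"rx":0,"ry":0,"rz":0,"jaw":-0.2},
  {"tx":-1.1,"ty":-6,"tz":-6.1,"rx":0,"ry":0,"rz":0,"jaw":-0.2},
  {"tx":-1.2,"ty":-6.4,"tz":-6.5,"rx":0,"ry":0,"rz":0,"jaw":-0.2},
  {"tx":-1.2,"ty":-6.4,"tz":-6.5,"rx":0,"ry":0,"rz":0,"jaw":-0.2},
])

```text
time_s: 19.8
position: [0.6754, 0.0474, 0.127]
tool_rot: [[0.982, -0.133, 0.131], [-0.187, -0.695, 0.694], [-0.001, -0.707, -0.708]]
ft_force: [0.3, 0.6, -3.2]
grip_width: 0.0497
```

```bash
python3 st.py
```

```text
t 19.8 q [-21.9  41.4  70.   44.3  82.5  67.2] p [0.6754 0.0474 0.127 ] f [ 0.3  0.6 -3.2] w 0.0497
drainer p mm [  5.4 -75.  127. ] u 96.6 n 26.5
R_dr [[-0.001, -0.708, 0.707], [-1.0, 0.001, 0.0], [-0.001, -0.707, -0.708]]
```

Request:
apply_moves([
  {"tx":-0.1,"ty":-0.4,"tz":-0.4,"rx":0,"ry":0,"rz":0,"jaw":-0.2},
  {"tx":-0.2,"ty":-0.8,"tz":-0.8,"rx":0,"ry":0,"rz":0,"jaw":-0.2},
  {"tx":-0.2,"ty":-1.2,"tz":-1.2,"rx":0,"ry":0,"rz":0,"jaw":-0.2},
  {"tx":-0.3,"ty":-1.4,"tz":-1.4,"rx":0,"ry":0,"rz":0,"jaw":-0.2},
  {"tx":-0.3,"ty":-1.4,"tz":-1.4,"rx":0,"ry":0,"rz":0,"jaw":-0.2},
])

```text
time_s: 20.3
position: [0.6752, 0.0462, 0.1259]
tool_rot: [[0.982, -0.132, 0.131], [-0.186, -0.695, 0.695], [-0.001, -0.707, -0.707]]
ft_force: [0.6, 1.8, -1.8]
grip_width: 0.0495
```

```bash
python3 st.py
```

```text
t 20.3 q [-22.   41.5  70.   44.4  82.5  67. ] p [0.6752 0.0462 0.1259] f [ 0.6  1.8 -1.8] w 0.0495
drainer p mm [  4.3 -75.  125.9] u 96.6 n 24.9
R_dr [[-0.001, -0.707, 0.707], [-1.0, 0.001, 0.0], [-0.001, -0.707, -0.707]]
```

Request:
apply_moves([
  {"tx":0.1,"ty":0.5,"tz":-0.5,"rx":0,"ry":0,"rz":0,"jaw":-0.2},
  {"tx":0.2,"ty":1,"tz":-1,"rx":0,"ry":0,"rz":0,"jaw":-0.2},
  {"tx":0.3,"ty":1.5,"tz":-1.5,"rx":0,"ry":0,"rz":0,"jaw":-0.2},
  {"tx":0.4,"ty":2,"tz":-2,"rx":0,"ry":0,"rz":0,"jaw":-0.2},
  {"tx":0.5,"ty":2.5,"tz":-2.5,"rx":0,"ry":0,"rz":0,"jaw":-0.2},
  {"tx":0.5,"ty":2.5,"tz":-2.5,"rx":0,"ry":0,"rz":0,"jaw":-0.2},
])

```text
time_s: 20.9
position: [0.6758, 0.0487, 0.1235]
tool_rot: [[0.982, -0.132, 0.131], [-0.186, -0.695, 0.695], [-0.0, -0.707, -0.707]]
ft_force: [-0.2, -0.1, -1.4]
grip_width: 0.0497
```

```bash
python3 st.py
```

```text
t 20.9 q [-21.8  41.6  70.1  44.4  82.2  66.9] p [0.6758 0.0487 0.1235] f [-0.2 -0.1 -1.4] w 0.0497
drainer p mm [  6.8 -75.1 123.5] u 93.1 n 24.9
R_dr [[-0.001, -0.707, 0.707], [-1.0, 0.001, -0.0], [-0.0, -0.707, -0.707]]
```

Request:
apply_moves([
  {"tx":0.1,"ty":0.4,"tz":-0.4,"rx":0,"ry":0,"rz":0,"jaw":-0.2},
  {"tx":0.1,"ty":0.8,"tz":-0.8,"rx":0,"ry":0,"rz":0,"jaw":-0.2},
  {"tx":0.2,"ty":1.2,"tz":-1.2,"rx":0,"ry":0,"rz":0,"jaw":-0.2},
  {"tx":0.3,"ty":1.5,"tz":-1.5,"rx":0,"ry":0,"rz":0,"jaw":-0.2},
  {"tx":0.3,"ty":1.5,"tz":-1.5,"rx":0,"ry":0,"rz":0,"jaw":-0.2},
])

```text
time_s: 21.4
position: [0.6762, 0.0488, 0.1233]
tool_rot: [[0.982, -0.132, 0.133], [-0.187, -0.696, 0.694], [0.001, -0.706, -0.708]]
ft_force: [-5.4, -9.8, 8.9]
grip_width: 0.0498
```

```bash
python3 st.py
```

```text
t 21.4 q [-21.8  41.6  70.2  44.5  82.   66.9] p [0.6762 0.0488 0.1233] f [-5.4 -9.8  8.9] w 0.0498
drainer p mm [  7.  -75.5 123.3] u 92.9 n 25.0
R_dr [[-0.001, -0.708, 0.706], [-1.0, 0.0, -0.002], [0.001, -0.706, -0.708]]
```

Request:
apply_moves([
  {"tx":-0.1,"ty":-0.6,"tz":-0.2,"rx":0,"ry":0,"rz":0,"jaw":-0.2},
  {"tx":-0.1,"ty":-0.6,"tz":-0.2,"rx":0,"ry":0,"rz":0,"jaw":-0.2},
  {"tx":-0.1,"ty":-0.6,"tz":-0.2,"rx":0,"ry":0,"rz":0,"jaw":-0.2},
])

```text
time_s: 21.7
position: [0.6762, 0.0484, 0.1234]
tool_rot: [[0.982, -0.131, 0.133], [-0.187, -0.695, 0.694], [0.001, -0.707, -0.708]]
ft_force: [-2.0, -0.7, 2.7]
grip_width: 0.0493
```

```bash
python3 st.py;  python3 -c "
from st import *
snap('q_w.png','wrist',None,1.4);snap('q_t.png','top',(140,75,120,90),6)"; python3 st.py
```

```text
t 21.7 q [-21.8  41.6  70.1  44.5  82.1  66.9] p [0.6762 0.0484 0.1234] f [-2.  -0.7  2.7] w 0.0493
drainer p mm [  6.6 -75.5 123.4] u 93.2 n 24.7
R_dr [[-0.001, -0.708, 0.707], [-1.0, -0.0, -0.002], [0.001, -0.707, -0.708]]
t 21.8 q [-21.8  41.6  70.1  44.5  82.1  66.9] p [0.6762 0.0485 0.1234] f [-1.1  0.5  2.1] w 0.0494
drainer p mm [  6.6 -75.5 123.4] u 93.2 n 24.8
R_dr [[-0.001, -0.708, 0.707], [-1.0, -0.0, -0.002], [0.001, -0.707, -0.708]]
```

View pics/q_w.png

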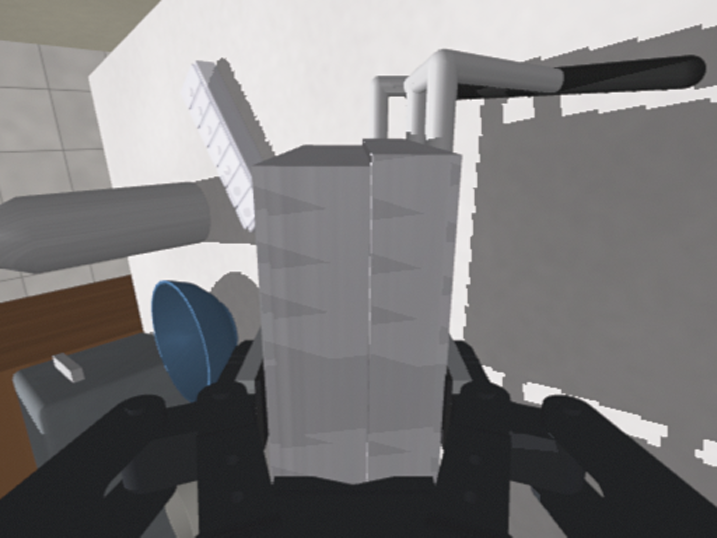

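View pics/q_t.png

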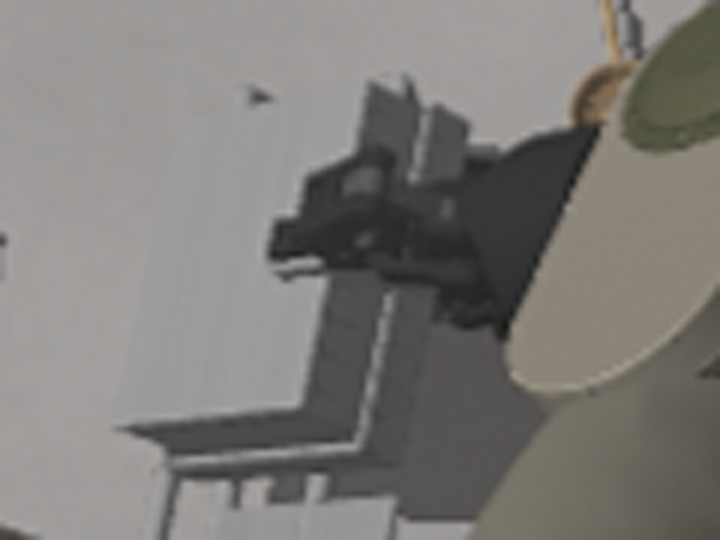

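Request:
apply_moves([
  {"tx":0,"ty":0,"tz":0,"rx":0,"ry":0,"rz":0,"jaw":0.14},
  {"tx":0,"ty":0,"tz":0,"rx":0,"ry":0,"rz":0,"jaw":0.18},
  {"tx":0,"ty":0,"tz":0,"rx":0,"ry":0,"rz":0,"jaw":0.21},
  {"tx":0,"ty":0,"tz":0,"rx":0,"ry":0,"rz":0,"jaw":0.25},
  {"tx":0,"ty":0,"tz":0,"rx":0,"ry":0,"rz":0,"jaw":0.3},
  {"tx":0,"ty":0,"tz":0,"rx":0,"ry":0,"rz":0,"jaw":0.36},
  {"tx":0,"ty":0,"tz":0,"rx":0,"ry":0,"rz":0,"jaw":0.42},
  {"tx":0,"ty":0,"tz":0,"rx":0,"ry":0,"rz":0,"jaw":0.5},
], grip_force=20)

```text
time_s: 22.6
position: [0.6762, 0.0484, 0.1234]
tool_rot: [[0.982, -0.131, 0.133], [-0.187, -0.695, 0.694], [0.001, -0.707, -0.708]]
ft_force: [0.0, -0.3, -0.4]
grip_width: 0.0642
```

```bash
python3 st.py;  python3 -c "
from st import *
snap('r_w.png','wrist',None,1.4);snap('r_t.png','top',(140,75,120,90),6)"; python3 st.py
```

```text
t 22.6 q [-21.8  41.6  70.1  44.5  82.1  66.9] p [0.6762 0.0484 0.1234] f [ 0.  -0.3 -0.4] w 0.0642
drainer p mm [  6.6 -75.5 123.4] u 93.2 n 24.7
R_dr [[-0.001, -0.708, 0.707], [-1.0, -0.0, -0.002], [0.001, -0.707, -0.708]]
t 22.7 q [-21.8  41.6  70.1  44.5  82.1  66.9] p [0.6762 0.0485 0.1234] f [0.1 0.6 0.2] w 0.0642
drainer p mm [  6.6 -75.5 123.4] u 93.2 n 24.8
R_dr [[-0.001, -0.708, 0.707], [-1.0, -0.0, -0.002], [0.001, -0.707, -0.708]]
```

View pics/r_w.png

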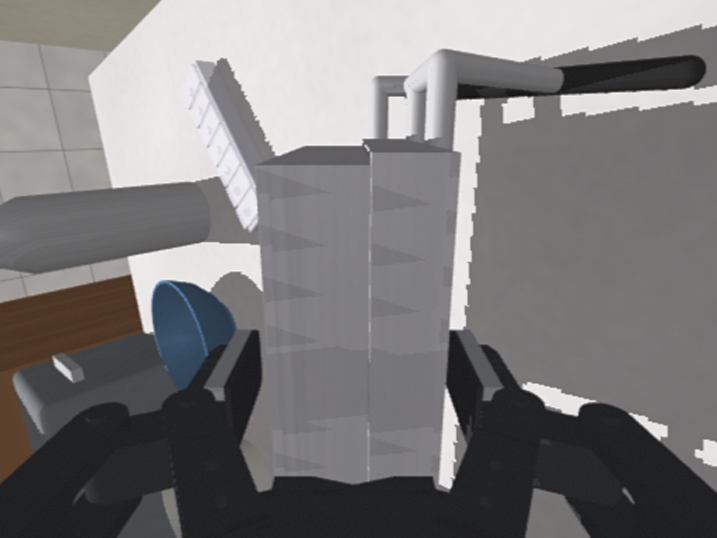

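View pics/r_t.png

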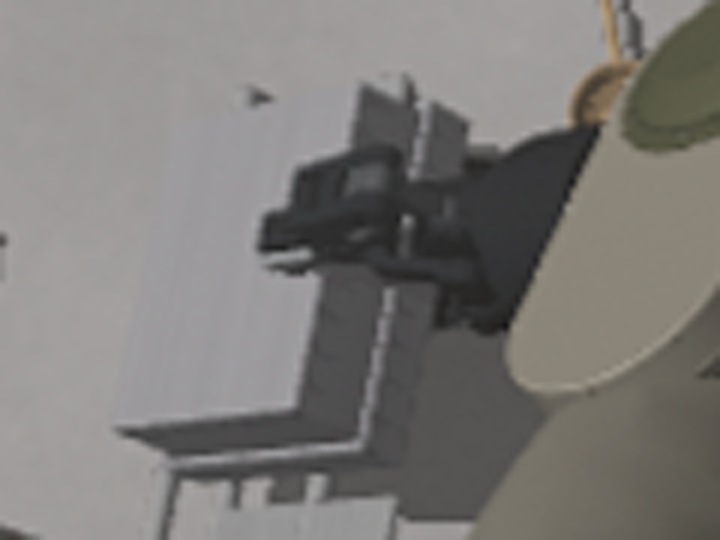

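Request:
apply_moves([
  {"tx":-0.7,"ty":-3.5,"tz":3.5,"rx":0,"ry":0,"rz":0,"jaw":0.6},
  {"tx":-1.6,"ty":-8.3,"tz":8.5,"rx":0,"ry":0,"rz":0,"jaw":0.6},
  {"tx":-2.9,"ty":-15.3,"tz":15.6,"rx":0,"ry":0,"rz":0,"jaw":0.6},
  {"tx":-4.6,"ty":-24.3,"tz":24.7,"rx":0,"ry":0,"rz":0,"jaw":0.6},
  {"tx":-6.6,"ty":-34.8,"tz":35.4,"rx":0,"ry":0,"rz":0,"jaw":0.6},
  {"tx":-9.2,"ty":-48.7,"tz":49.5,"rx":0,"ry":0,"rz":0,"jaw":0.6},
  {"tx":-11.8,"ty":-62.6,"tz":63.6,"rx":0,"ry":0,"rz":0,"jaw":0.6},
  {"tx":-14.5,"ty":-76.5,"tz":77.8,"rx":0,"ry":0,"rz":0,"jaw":0.6},
  {"tx":-17.1,"ty":-90.4,"tz":92,"rx":0,"ry":0,"rz":0,"jaw":0.6},
  {"tx":-17.1,"ty":-90.4,"tz":92,"rx":0,"ry":0,"rz":0,"jaw":0.6},
])

```text
time_s: 23.7
position: [0.6595, -0.0444, 0.2178]
tool_rot: [[0.982, -0.13, 0.137], [-0.189, -0.697, 0.692], [0.006, -0.706, -0.709]]
ft_force: [0.8, 0.1, 0.3]
grip_width: 0.0683
```

```bash
python3 st.py;  python3 -c "
from st import *
snap('s_w.png','wrist',None,1.4);snap('s_t.png','top',(140,75,120,90),6);snap('s_s.png','side')"; python3 st.py
```

```text
t 23.7 q [-29.8  37.   62.5  42.3  96.1  69.6] p [ 0.6595 -0.0444  0.2178] f [0.8 0.1 0.3] w 0.0683
drainer p mm [-87.8 -76.3 217.8] u 226.7 n 24.8
R_dr [[-0.003, -0.709, 0.706], [-1.0, -0.002, -0.006], [0.006, -0.706, -0.709]]
t 23.85 q [-29.7  37.1  62.7  42.3  96.   69.6] p [ 0.6589 -0.0417  0.215 ] f [ 0.8 -0.1  0. ] w 0.0683
drainer p mm [-85.2 -75.3 215. ] u 222.9 n 24.6
R_dr [[-0.001, -0.707, 0.707], [-1.0, 0.0, -0.001], [0.001, -0.707, -0.707]]
```

View pics/s_w.png

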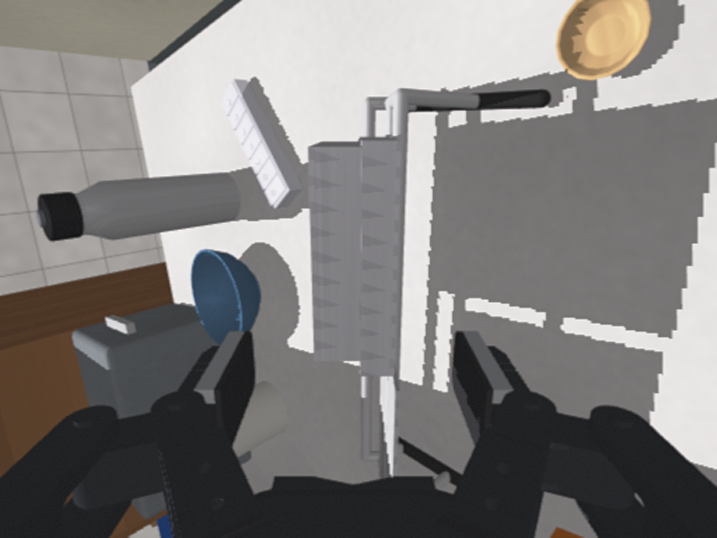

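View pics/s_t.png

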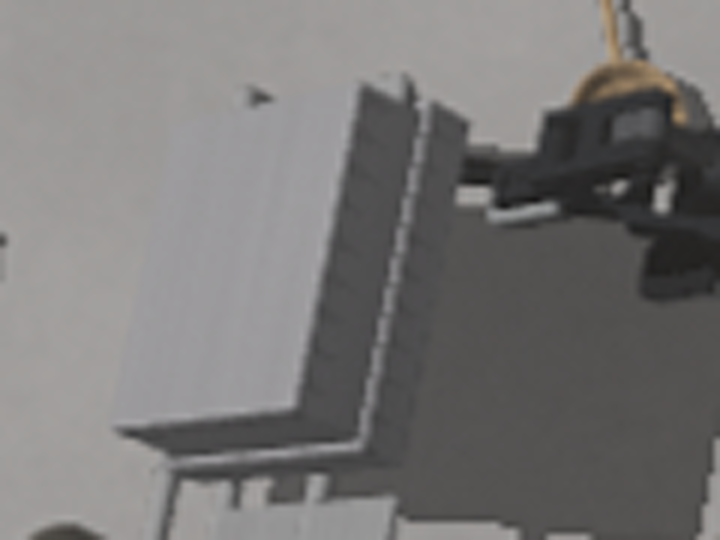

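View pics/s_s.png

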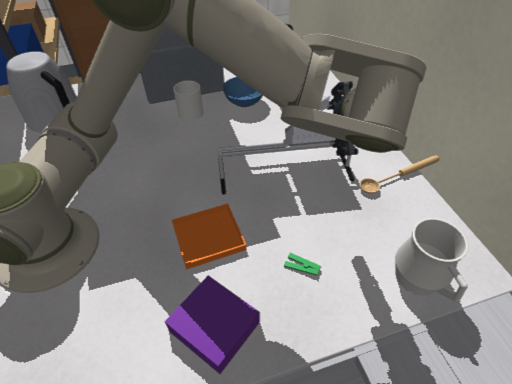

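Run:
```python
from fit2 import *
k=lambda a,b:np.array([a/1.4-.5,b/1.4-.5]); q=lambda a,b:np.array([140+a/6-.5,75+b/6-.5])
# tin flipped; a: rel u 60 => lid edge u=130 ->70 ; base edge 125->65 (nominal)
lid=[(k(407,137),(70,-70,0)),(k(397,377),(70,70,0)),(k(361,139),(70,-70,21)),(k(361,374),(70,70,21))]
base=[(k(308,147),(65,-65,50)),(k(314,360),(65,65,50))]
t=[(q(361,87),(65,-65,50)),(q(298,409),(65,65,50)),(q(117,430),(-55,65,50))]
tinfit(lid+base,t)
```

```text
both [-7.5249e+01  1.8000e-02 -2.4030e+00 -2.4030e+00] res [[-2.1, 0.4], [-0.7, -1.8], [1.6, -1.0], [0.6, 0.4], [0.1, -0.0], [0.7, 2.2], [1.1, -0.5], [-0.4, 0.7], [-1.0, -0.4]]
wrist [-7.9163e+01  7.1000e-02  1.8080e+00 -2.3260e+00] res [[-0.9, 0.6], [-0.7, -1.9], [1.8, -0.8], [0.5, 0.2], [-1.1, 0.0], [0.5, 1.9]]
top [-8.1840e+01 -1.0000e-02 -2.3741e+01 -1.7106e+01] res [[0.2, 0.2], [0.0, -0.2], [-0.2, 0.1]]
```

```bash
python3 -c "
from st import *
log(); print(env.close_job())"
```

```text
t 23.95 q [-29.6  37.1  62.7  42.3  96.   69.6] p [ 0.6589 -0.0413  0.2147] f [-0.5  0.  -0.5] w 0.0683
drainer p mm [-84.8 -75.2 214.7] u 222.4 n 24.7
R_dr [[-0.0, -0.707, 0.707], [-1.0, 0.0, -0.0], [0.0, -0.707, -0.707]]
the job is handed in; nothing more can be done
None
```

The job is handed in at about 24 s. The tin lies lid down on the open-rail half, at about y = -75 mm, with its lid skirt against the lip. I pushed it off the sheet half with about 4 N. I then pinched lid and base from the up-slope edge at 40 N grip, lifted, hung it vertical, rolled it 180°, and tilted it back to the slope. I lowered it until light rail contact and released.

- **Seating:** the last wrist and top camera fit puts the tin on the rails at the lip. It shows the same 2–3 mm offset as the tin's seat before the lift, so I read that as a calibration offset.
- **Squareness:** the fit of both cameras gives about 1°. The wrist view alone gave about 4°, still inside the 9° limit. The top view alone fixes slope position poorly and disagreed there, so I disregarded it.
- **Lid:** it looks shut in every picture taken during the lift, the turn and after release.
- **Forces:** the wrist reading peaked at about 14 N against the lip among the values read at the end of each move. I have no finger-force readings beyond the 40 N command.
- **Surroundings:** the wrist force is near zero after withdrawal. In the side view the mug, spoon, clip, flask, jug, bowl and organiser appear where they were; this was judged by eye, not measured.

The first move call was refused by the interface before anything moved. It worked once every row carried all fields.

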